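Lid and latch the seed-corn case

ROBOT

A 6-joint arm with a two-finger parallel gripper is mounted at the origin on the work surface. World frame = base frame: x ahead of the robot, y to its left, z up, the work surface at z = 0. Lengths are in m, angles in rad, forces in N, time in s.
With the tool pointing down it reaches from about 0.25 to 0.775 m from the base axis. Payload 8.9 kg.
Tool frame: the origin (TCP) lies on the centre line of the jaws, within the pads' length; the fingertips stand 22 mm ahead of it and the grasp point (between the pads) lies 3 mm ahead of it (ctrl.nose_length is the y of the fingertips in the tool frame, in m); y points along the fingers, x is the direction in which the jaws open and shut, and the axes are right-handed (so a half turn about y gives the same grasp; the last joint's range is limited). The gripper opens to 85 mm and grips with 20 to 120 N. Pads are 22 mm wide; open, the fingers measure 114 mm over their backs; the gripper's body (76 mm by 85 mm) begins 54 mm behind the grasp point. The pads swing forward as they close: fully open they stand 13 mm farther back than shut.
Start: joints at [-1.381, 0.291, -0.153, 1.127, 0, 1.431], TCP at [0.17, -0.497, 0.253] pointing down, gripper open.
Joint ranges: [-2.52, 2.52], [-0.91, 1.74], [-1.3, 1.37], [-1.96, 2.02], [-1.52, 1.47], [-3.14, 3.14]. Speed limits (rad/s): [2.22, 2.22, 2.79, 3.14, 3.14, 3.14].

INTERFACE

Orientations are given as a rotation vector (axis times angle).
In Python, from plant import ctrl gives the robot as it stands.
- The arm moves only by the tool step_arm, never from a script. Its argument "rows" is a list of rows, each an object with "xyz": the shift along the tool's x, y, z in units of 25 mm (1.0 is 25 mm), a list of three; "turn": the turn about the tool's y in rad; "grip": the finger opening in mm, from 0 to 85.4. A call has 1 to 5 rows; each row is the pose to reach, as a shift and turn from the pose commanded when the call began, along the tool's axes at that moment; what a row does not reach only later rows make up. A row lasts 1/12 s, in which the tool goes at most 41.7 mm and 7.16 degrees, less where a joint would pass 70% of its speed; a pose out of reach is approached as far as the arm can. A call with a gripper value outside its range is refused whole. The fingers move at their own pace and stop on an object; the grip force is fixed at half the most. Time passes only in rows, so rows that repeat a pose let the fingers close. It gives the time, the measured TCP pose, the force and the opening at its end, in the units of the state.
- ctrl.get_state(): the state, without advancing time (a new reading comes with each control period).
- ctrl.get_image(name): name is "scene" or "top" or "wrist"; returns the picture (384x512x3 uint8, blue, green, red); there is no depth.
- ctrl.camera_info(name): a dict with "fov_y" (degrees; the focal length in pixels is half the picture's height over the tangent of half this angle, whatever the lens; pixels are square), "cx", "cy" (the principal point, pixels), "T" (4x4, takes a point from camera to world coordinates); the wrist camera has in their place "mount" (4x4, takes a point from camera to tool coordinates, whose origin is the TCP and whose axes are the tool frame's). Camera axes: x right, y up, looking along -z (the intrinsics and any distortion apply to the point x, -y, -z); pixel columns grow to the right and rows downward; lengths in m; the calibration is good to about 2 mm. A picture is of the moment at which its call begins: read the wrist's pose just before it. camera_info takes no time and is no camera call.
- ctrl.close_job(): hands the job in, once; it reports no verdict.
The state is a dict: "time": time; "q": joint angles; "dq": joint speeds; "joint_efforts": joint torques, N m; "tool_pos": TCP position; "orientation": TCP orientation; "contact_force": force on the tool from outside, world axes, zero at the start; "torque": the same for the moment, N m; "gripper_width": opening from 0.0 (shut) to 1.0 (fully open).
Only numpy, scipy, OpenCV 4.12 (cv2) and the standard library are available. Lean on these libraries where they do the work, as an engineer would, in place of code of your own. Each camera call takes 0.05 s, during which the arm holds its last target.

TASK

Close up the metal case of seed corn: draw its lid out from under the low rack by the hooked tongue, let go of it lying flat on the bench fully clear of the shelf, then take it again by its handle and seat it on the case with the tongue towards the latch. Then, with the latch lever still raised, swing the latch loop over the tongue's hook and press the lever down flat so that it holds the lid shut. Leave everything else on the bench where it is.

Things in the scene. Friction and masses are not known exactly. Their poses are not given: they have to be found in the camera images.
- case: Open metal case fixed to the bench, left or right of the rack; origin on the bench under its bin's centre. Bin 150 (x) by 140 (y) mm outside, walls 8 mm, rim 80 mm high. On its -x side a step 90 mm wide, 55 mm high, runs out to x = -252 mm and carries the draw latch.
- lid: Loose lid, 0.6 kg. Origin under its plug's centre, z up. Plug 129 (x) by 119 (y) mm, 14 deep (2.5 mm play in the case), its lower half 4 smaller all round; plate 150 by 140, z = 14 to 20. From its -x edge a tongue 26 wide, z = 14 to 20, runs to x = -115 and ends in an upturned hook (keeper). Seated: origin 66 mm above the case's, x axes alike.
- keeper (a point): Middle of the keeper's upright, at lid (-110, 0, 27) mm. It is 6 mm thick (x = -113 to -107), 26 mm wide, and rises from the tongue's top (z = 20) to z = 35; a 3 mm lip at its top (z = 31 to 35) overhangs towards the lid (+x), over the gap where the crossbar sits.
- lid_handle (a point): Centre of the lid's bar handle, at lid (0, 0, 44) mm: bar 12 by 12 mm, 100 mm long along the lid's y, open space 18 mm high under it, feet at y = +-44 mm.
- rack: Low rack fixed to the bench, origin on the bench, x axis pointing into it. Shelf x = -40 (front edge) to 140 mm, y = +-120, underside 66 and top 76 mm above the bench; side plates at y = +-112 to 120 from x = -30. A carton and jars on it at x > 50, up to 160 mm high. The lid starts about at the origin, tongue to -x, its handle hidden under the shelf.
- lever (a joint): Latch lever, rad: 0 = flat (closed, pointing to the case's -x), 1.57 = upright, stop at 2.1 (leaning to the bin). It stays where left unless the hooked loop pulls it: pressing it down stretches the loop, the pull being greatest (about 10 N, some 4 N at the tip) shortly before flat; past that it is over centre and stays shut.
- loop (a joint): Latch loop's hinge on the lever, rad: loop's elevation above the case's +x direction = this value minus the lever's value (0 = level, towards the bin; 1.57 = straight up). It stays where left.
- lever_pivot (a point): Lever's pivot, at case (-169, 0, 72) mm, axis along the case's y. The lever is a plate 30 mm wide (y), 6 mm thick, 70 mm long. The loop's pin is 20 mm from the pivot: at lever 0 it lies at (-18.1, 0, -8.5) mm from the pivot (case axes) and it turns with the lever.
- lever_tip (a point): Tip of the lever, 65 mm from its pivot, on the centre line.
- crossbar (a point): Centre of the loop's crossbar, 8 mm thick, along the case's y, 82 mm from the pin. The loop is a U: two side bars 6 mm wide, 9 high, outer faces 55 mm apart; it straddles lever and tongue and can be pinched across the bars. It stretches up to 10 mm at 2.5 N/mm. Hooked: crossbar on the lid's side of the upright, under the lip, at lid x = -103, z = 24 mm.
- bottle: Bystander: blue bottle standing between rack and case, 62 mm wide, 170 mm tall; origin under it.
- tin: Bystander: tin standing on the front of the rack's shelf, 48 mm wide, 60 mm tall; origin under it.
- cob_a: Bystander: maize cob lying between rack and case, further back, 170 mm long along its x, 45 mm thick; origin under its middle.
- cob_b: Bystander: maize cob lying out to the left, same size.
- mug: Bystander: white mug near the robot, 76 mm wide, 85 mm tall; origin under it.
- pruners: Bystander: hand pruners lying out to the right, 160 mm long along its x, 14 mm thick; origin under the pivot.
Things that resemble listed ones, but are neither listed nor needed, are in the scene too. Leave any pink look-alike of the lid alone.

How it is judged:
By the outcome, as a careful person would: the job done as asked, in the order asked, and still so for the second after the job is handed in, with the robot touching nothing.
It also fails if it takes over 72 s, if anything falls off the work surface, if the arm or the gripper's body presses on something with over 40 N, if the wrist force passes 120 N, or if a joint passes its speed limit or range.

## Working session

There is one attempt and no reset: what is moved stays moved. The work goes in short steps, Python scripts to look and compute and a tool call to move; the robot and the scene stay as the last step left them, time stands still between calls to the robot, and variables do not carry over. Pictures are saved under pics/ and viewed, and the job is handed in when it is done.

Besides the shell and the picture viewer there is one more tool, called after ">>>" as name(argument=value, ...), one argument or row to a line, values as JSON. step_arm: Moves the arm, as the interface text tells. Its arguments: {"type":"object","properties":{"rows":{"type":"array","items":{"type":"object","properties":{"xyz":{"type":"array","items":{"type":"number"}},"turn":{"type":"number"},"grip":{"type":"number"}}}}},"required":["rows"]}

```bash
mkdir -p pics; ls
python3 - <<'E'
from plant import ctrl
import cv2, numpy as np
np.set_printoptions(precision=4,suppress=True)
s=ctrl.get_state(); print(s)
for n in ["scene","top","wrist"]:
    print(n,ctrl.camera_info(n)); cv2.imwrite(f"pics/{n}0.png",ctrl.get_image(n))
E
```

```text
pics
{'time': 0.0, 'q': array([-1.3813,  0.2913, -0.1541,  1.1267, -0.    ,  1.4315]), 'dq': array([-0.001 , -0.0003, -0.0024, -0.0013, -0.0002,  0.0006]), 'joint_efforts': array([  0.0004, -53.7147,  33.1368,   0.0162,  -0.0002,  -0.    ]), 'tool_pos': array([ 0.1695, -0.4965,  0.2527]), 'orientation': array([-1.3461,  0.9643, -0.9627]), 'contact_force': array([ 0.1727,  0.4361, -0.0818]), 'torque': array([ 0.0171, -0.0267, -0.003 ]), 'gripper_width': 1.0004434175932841}
scene {'fov_y': 43.88853653481098, 'cx': 257.2680883822861, 'cy': 187.87900709137358, 'T': array([[ 0.0203, -0.7404,  0.6719,  1.5573],
       [ 0.9998,  0.0212, -0.0069, -0.049 ],
       [-0.0092,  0.6719,  0.7406,  1.255 ],
       [ 0.    ,  0.    ,  0.    ,  1.    ]])}
top {'fov_y': 46.41939918426549, 'cx': 256.60731670028696, 'cy': 192.66638481966018, 'T': array([[ 0.0108,  0.991 , -0.1338,  0.2591],
       [-0.9999,  0.0096, -0.0094, -0.0376],
       [-0.008 ,  0.1339,  0.991 ,  1.7258],
       [ 0.    ,  0.    ,  0.    ,  1.    ]])}
wrist {'fov_y': 61.05178094656587, 'cx': 258.12428040664, 'cy': 196.20603388630596, 'mount': array([[ 1.    ,  0.0018,  0.0005,  0.0011],
       [-0.0001,  0.3153, -0.949 , -0.1212],
       [-0.0018,  0.949 ,  0.3153,  0.0805],
       [ 0.    ,  0.    ,  0.    ,  1.    ]])}
```

View pics/scene0.png

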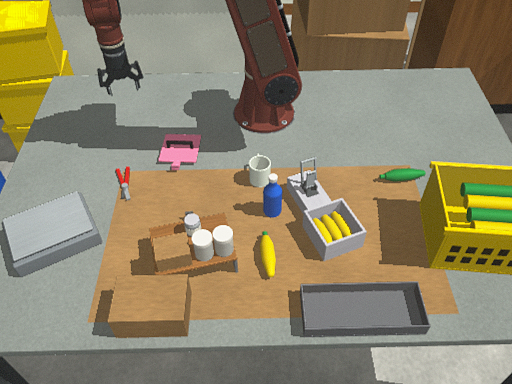

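View pics/top0.png

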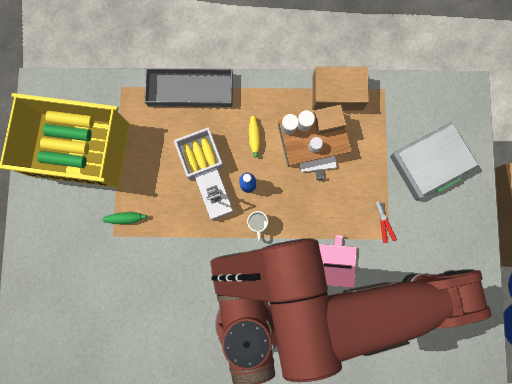

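View pics/wrist0.png

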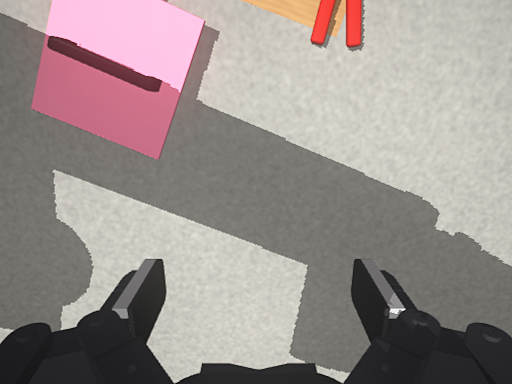

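```bash
cat > h.py <<'E'
from plant import ctrl
import cv2, numpy as np
from scipy.spatial.transform import Rotation as R
np.set_printoptions(precision=4,suppress=True)
W,H=512,384
def cam(name,st=None):
    i=ctrl.camera_info(name); f=H/2/np.tan(np.radians(i['fov_y'])/2)
    if 'T' in i: T=np.array(i['T'])
    else:
        st=st or ctrl.get_state(); M=np.eye(4); M[:3,:3]=R.from_rotvec(st['orientation']).as_matrix(); M[:3,3]=st['tool_pos']; T=M@np.array(i['mount'])
    return f,i['cx'],i['cy'],T
def proj(c,p):
    f,cx,cy,T=c; p=np.atleast_2d(p); q=(p-T[:3,3])@T[:3,:3]
    return np.c_[cx+f*q[:,0]/-q[:,2], cy-f*q[:,1]/-q[:,2]]
def ray(c,uv):
    f,cx,cy,T=c; uv=np.atleast_2d(np.array(uv,float)); d=np.c_[(uv[:,0]-cx)/f,-(uv[:,1]-cy)/f,-np.ones(len(uv))]
    return T[:3,3],d@T[:3,:3].T
def onplane(c,uv,z):
    o,d=ray(c,uv); t=(z-o[2])/d[:,2]; return o+d*t[:,None]
def two(c1,uv1,c2,uv2):
    o1,d1=ray(c1,uv1);o2,d2=ray(c2,uv2);d1=d1[0];d2=d2[0]
    A=np.c_[d1,-d2]; t=np.linalg.lstsq(A,o2-o1,rcond=None)[0]
    a=o1+d1*t[0];b=o2+d2*t[1]; return (a+b)/2,np.linalg.norm(a-b)
def crop(img,x0,y0,x1,y1,k,fn):
    c=cv2.resize(img[y0:y1,x0:x1],None,fx=k,fy=k,interpolation=cv2.INTER_CUBIC); cv2.imwrite(fn,c)
def tool():
    s=ctrl.get_state(); return s,R.from_rotvec(s['orientation']).as_matrix()
E
python3 - <<'E'
from h import *
s,M=tool(); print(M)
t=cv2.imread("pics/top0.png"); sc=cv2.imread("pics/scene0.png")
crop(t,165,115,375,245,3.8,"pics/top0c.png")
crop(sc,140,120,380,290,3.3,"pics/scene0c.png")
E
```

```text
[[ 0.3229 -0.0001  0.9464]
 [-0.9464  0.001   0.3229]
 [-0.001  -1.      0.0002]]
```

View pics/top0c.png

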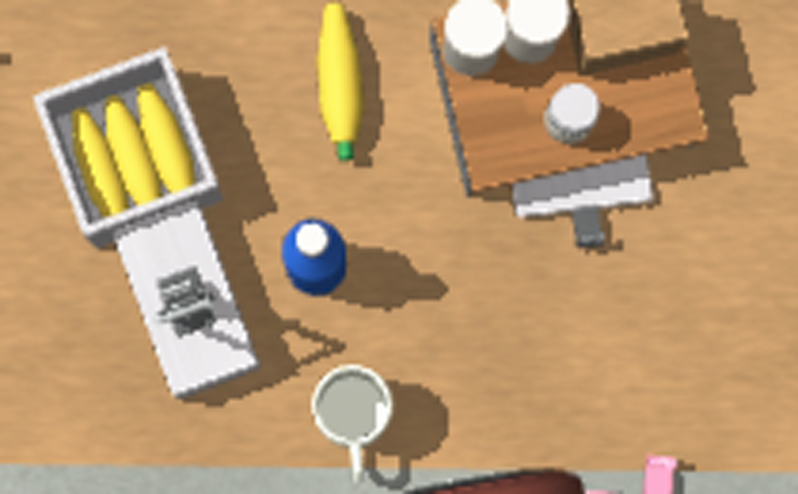

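View pics/scene0c.png

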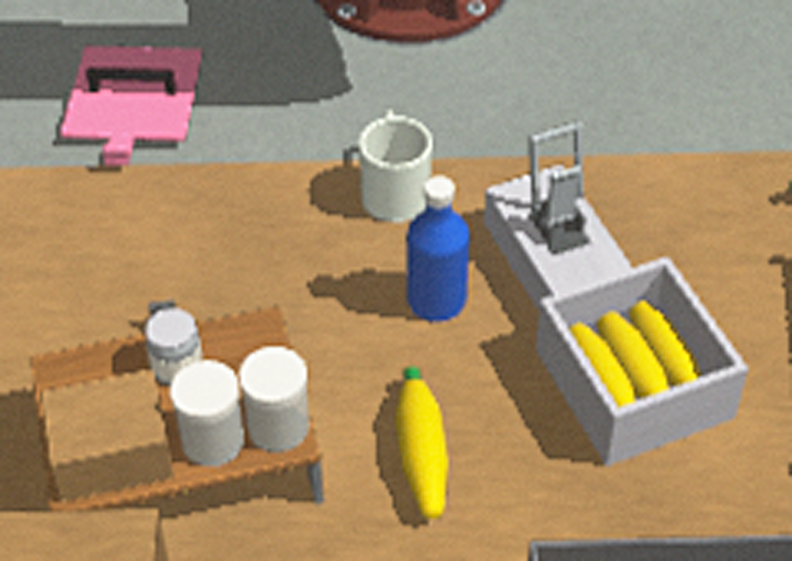

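Run:
```python
from h import *
c=cam("top"); s=cam("scene")
T=lambda a: np.array(a)/3.8+[165,115]-0.37
S=lambda a: np.array(a)/3.3+[140,120]-0.35
P=lambda c,uv,z: onplane(c,uv,z)[:,:2]
print("bin rim top",P(c,T([(35,97),(165,48),(217,190),(93,245)]),.08))
print("bin rim scene",P(s,S([(537,303),(668,261),(745,368),(607,425)]),.08))
print("step",P(c,T([(115,238),(200,208),(257,362),(180,396)]),.055))
print("rack front",P(c,T([(470,193),(705,135)]),.076), P(s,S([(33,357),(285,308)]),.076))
print("plate",P(c,T([(517,215),(652,202)]),.02),"tongue",P(c,T([(574,244),(606,242)]),.035))
print("bottle top",P(c,T([(312,240)]),.17),P(s,S([(440,187)]),.17))
print("mug",P(c,T([(350,404)]),.085),"tin",P(c,T([(575,105)]),.136),"cob_a",P(c,T([(333,10),(345,150)]),.022))
print("pink",P(c,[(322,245),(357,245),(356,285),(321,283)],.02))
```

```text
bin rim top [[0.6783 0.2925]
 [0.7295 0.1646]
 [0.586  0.1097]
 [0.5299 0.2302]]
bin rim scene [[0.5968 0.1034]
 [0.547  0.2369]
 [0.6801 0.2899]
 [0.7407 0.1546]]
step [[0.5413 0.2126]
 [0.5725 0.1285]
 [0.4187 0.0688]
 [0.3843 0.1439]]
rack front [[ 0.586  -0.1397]
 [ 0.6466 -0.372 ]] [[ 0.646  -0.3763]
 [ 0.593  -0.1399]]
plate [[ 0.5748 -0.1909]
 [ 0.5895 -0.3283]] tongue [[ 0.5429 -0.2468]
 [ 0.5453 -0.279 ]]
bottle top [[0.5217 0.0125]] [[0.5254 0.0114]]
mug [[ 0.376  -0.0237]] tin [[ 0.6607 -0.2362]] cob_a [[ 0.788  -0.0012]
 [ 0.6403 -0.0152]]
pink [[ 0.2922 -0.2708]
 [ 0.2936 -0.4029]
 [ 0.1452 -0.3963]
 [ 0.151  -0.2658]]
```

```bash
cat > go.py <<'E'
# usage: go.py x y z phi_deg  -> remaining shift (units, tool axes) and turn
import sys; from h import *
x,y,z,ph=map(float,sys.argv[1:5]); s,M=tool()
d=M.T@(np.array([x,y,z])-s['tool_pos'])/0.025
phi=np.arctan2(M[1,0],M[0,0]); t=-((np.radians(ph)-phi+np.pi)%(2*np.pi)-np.pi)
print("t",s['time'],"pos",s['tool_pos'],"phi",np.degrees(phi).round(2),"down",M[2,1].round(4),"grip",round(s['gripper_width']*85.4,1),"F",s['contact_force'],"q",s['q'])
print("shift",d.round(2),"turn",round(t,3),"rows>=",round(max(np.linalg.norm(d)/1.667,abs(t)/.125),1))
E
python3 go.py 0.44 -0.275 0.25 96; python3 -c "
from plant import ctrl; print(ctrl.nose_length)"
```

```text
t 0.15 pos [ 0.1695 -0.4966  0.2529] phi -71.16 down -1.0 grip 85.5 F [ 0.1331 -0.023  -0.4947] q [-1.3813  0.2912 -0.1539  1.1267  0.      1.4315]
shift [-4.9   0.12 13.1 ] turn -2.918 rows>= 23.3
0.022
```

>>> step_arm(
  rows=[
    {"xyz": [-0.55, 0, 1.5], "turn": -0.12, "grip": 85},
    {"xyz": [-1.1, 0, 3.0], "turn": -0.24, "grip": 85},
    {"xyz": [-1.65, 0, 4.5], "turn": -0.36, "grip": 85},
    {"xyz": [-2.2, 0, 6.0], "turn": -0.48, "grip": 85},
    {"xyz": [-2.75, 0, 7.5], "turn": -0.6, "grip": 85},
  ],
)

```text
time: 0.57
tool_pos: [0.3258, -0.3698, 0.2532]
orientation: [-1.513, 0.499, -0.498]
contact_force: [1.1, -0.3, -0.8]
gripper_width: 0.994
```

```bash
python3 go.py 0.44 -0.275 0.25 96
```

```text
t 0.5667 pos [ 0.3258 -0.3698  0.2532] phi -36.48 down -1.0 grip 84.9 F [ 1.1074 -0.2642 -0.7932] q [-0.9971  0.2299 -0.2358  1.1052  0.      1.2104]
shift [1.42 0.13 5.77] turn -2.312 rows>= 18.5
```

>>> step_arm(
  rows=[
    {"xyz": [0.35, 0, 1.4], "turn": -0.12, "grip": 85},
    {"xyz": [0.7, 0, 2.8], "turn": -0.24, "grip": 85},
    {"xyz": [1.05, 0, 4.2], "turn": -0.36, "grip": 85},
    {"xyz": [1.4, 0, 5.7], "turn": -0.48, "grip": 85},
    {"xyz": [1.4, 0, 5.7], "turn": -0.6, "grip": 85},
  ],
)

```text
time: 0.98
tool_pos: [0.4419, -0.274, 0.2531]
orientation: [-1.569, 0.023, -0.026]
contact_force: [0.0, 0.1, -0.6]
gripper_width: 0.995
```

>>> step_arm(
  rows=[
    {"xyz": [0, 0, 0], "turn": -0.12, "grip": 85},
    {"xyz": [0, 0, 0], "turn": -0.24, "grip": 85},
    {"xyz": [0, 0, 0], "turn": -0.36, "grip": 85},
    {"xyz": [0, 0, 0], "turn": -0.48, "grip": 85},
    {"xyz": [0, 0, 0], "turn": -0.6, "grip": 85},
  ],
)

```text
time: 1.4
tool_pos: [0.4381, -0.2779, 0.2531]
orientation: [-1.525, -0.442, 0.442]
contact_force: [0.1, -0.1, 0.2]
gripper_width: 0.997
```

>>> step_arm(
  rows=[
    {"xyz": [0, 0, 0], "turn": -0.12, "grip": 85},
    {"xyz": [0, 0, 0], "turn": -0.24, "grip": 85},
    {"xyz": [0, 0, 0], "turn": -0.36, "grip": 85},
    {"xyz": [0, 0, 0], "turn": -0.48, "grip": 85},
    {"xyz": [0, 0, 0], "turn": -0.6, "grip": 85},
  ],
)

```text
time: 1.82
tool_pos: [0.438, -0.278, 0.2531]
orientation: [-1.374, -0.904, 0.905]
contact_force: [0.2, -0.4, 0.1]
gripper_width: 0.999
```

>>> step_arm(
  rows=[
    {"xyz": [0, 0, 0], "turn": -0.12, "grip": 85},
    {"xyz": [0, 0, 0], "turn": -0.24, "grip": 85},
    {"xyz": [0, 0, 0], "turn": -0.36, "grip": 85},
    {"xyz": [0, 0, 0], "turn": -0.48, "grip": 85},
    {"xyz": [0, 0, 0], "turn": -0.5, "grip": 85},
  ],
)

```text
time: 2.23
tool_pos: [0.438, -0.278, 0.2531]
orientation: [-1.163, -1.277, 1.277]
contact_force: [0.3, 0.0, 0.3]
gripper_width: 0.995
```

```bash
python3 go.py 0.44 -0.275 0.25 96
python3 - <<'E'
from h import *
cv2.imwrite("pics/w1.png",ctrl.get_image("wrist")); cv2.imwrite("pics/top1.png",ctrl.get_image("top"))
E
```

```text
t 2.2333 pos [ 0.438  -0.278   0.2531] phi 95.32 down -1.0 grip 84.9 F [0.2562 0.0348 0.2666] q [-0.7065  0.2795 -0.1696  1.1223  0.     -0.7993]
shift [ 0.11  0.12 -0.09] turn -0.012 rows>= 0.1
```

View pics/w1.png

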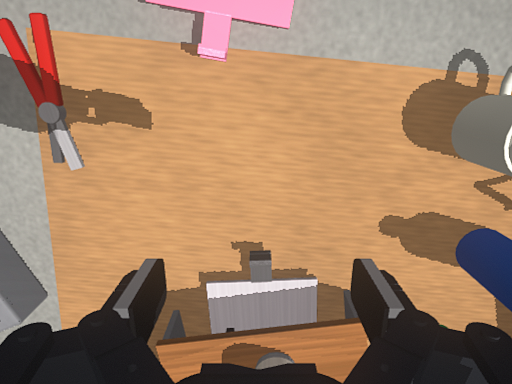

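Run:
```python
from h import *
im=cv2.imread("pics/w1.png"); crop(im,150,220,400,384,3.2,"pics/w1c.png")
```

```text
(no output)
```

View pics/w1c.png

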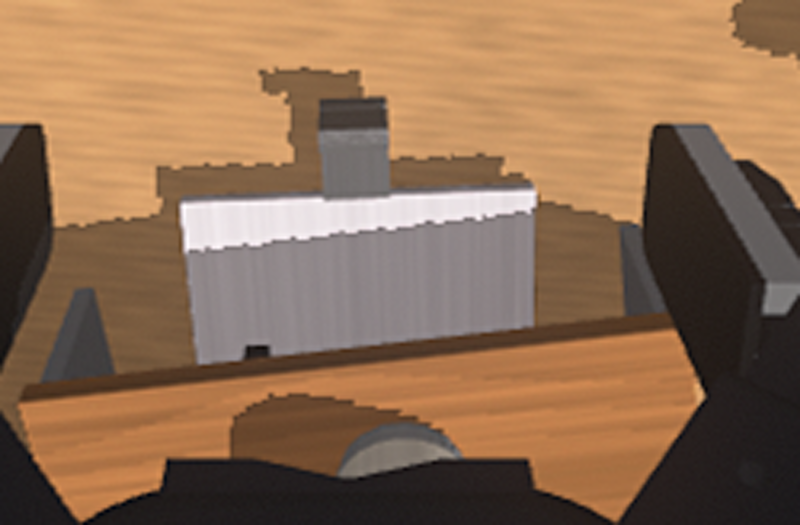

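Run:
```python
from h import *
c=cam("wrist")
C=lambda a: np.array(a)/3.2+[150,220]-0.34
P=lambda uv,z: onplane(c,C(uv),z)[:,:2]
a=P([(182,205),(534,190)],.02); print("plate",a, np.degrees(np.arctan2(a[0,0]-a[1,0],a[1,1]-a[0,1])), np.linalg.norm(a[0]-a[1]))
# keeper face bottom z=14, top z=35 at lid x=-113
print("kb",P([(320,99),(385,97)],.014)); print("kt",P([(319,130),(388,129)],.035))
b=P([(22,395),(690,322)],.076); print("shelf",b)
```

```text
plate [[ 0.5959 -0.3315]
 [ 0.5778 -0.1943]] 7.5369875019132335 0.13843531584012297
kb [[ 0.5482 -0.2807]
 [ 0.5452 -0.2558]]
kt [[ 0.5497 -0.2804]
 [ 0.5472 -0.2552]]
shelf [[ 0.6411 -0.3785]
 [ 0.5906 -0.1477]]
```

```bash
python3 go.py 0.5565 -0.267 0.028 97
```

```text
t 2.3333 pos [ 0.4381 -0.278   0.2531] phi 94.84 down -1.0 grip 85.2 F [ 0.1977  0.1304 -0.5667] q [-0.7065  0.2794 -0.1695  1.1223 -0.     -0.791 ]
shift [ 0.04  9.   -4.76] turn -0.038 rows>= 6.1
```

>>> step_arm(
  rows=[
    {"xyz": [0, 0, -1.4], "turn": -0.02, "grip": 85},
    {"xyz": [0, 0, -2.8], "turn": -0.04, "grip": 85},
    {"xyz": [0.04, 0.9, -4.0], "turn": -0.04, "grip": 70},
    {"xyz": [0.04, 2.2, -4.76], "turn": -0.04, "grip": 70},
    {"xyz": [0.04, 3.6, -4.76], "turn": -0.04, "grip": 70},
  ],
)

```text
time: 2.75
tool_pos: [0.5608, -0.2667, 0.1628]
orientation: [-1.152, -1.303, 1.3]
contact_force: [-1.0, 0.5, 0.2]
gripper_width: 0.821
```

```bash
python3 go.py 0.5565 -0.267 0.028 97;  python3 - <<'E'
from h import *
cv2.imwrite("pics/w2.png",ctrl.get_image("wrist"))
c=cam("wrist"); print(proj(c,[(0.5475,-.268,.035),(0.5475,-.268,.014)]))
E
```

```text
t 2.75 pos [ 0.5608 -0.2667  0.1628] phi 97.17 down -1.0 grip 70.1 F [-1.0154  0.5481  0.2438] q [-0.5619  0.5271 -0.0336  1.0056  0.0007 -0.687 ]
shift [0.02 5.39 0.19] turn 0.003 rows>= 3.2
[[255.8678 188.4931]
 [255.8992 181.2329]]
```

View pics/w2.png

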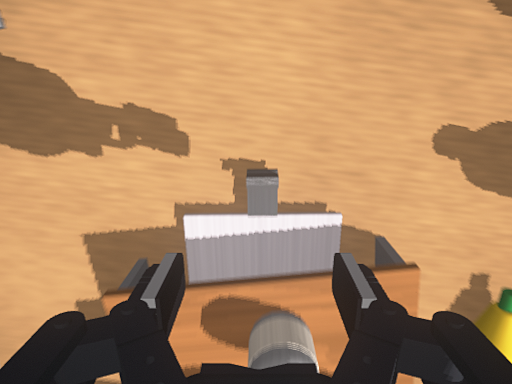

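```bash
python3 go.py 0.5565 -0.267 0.028 97;  python3 - <<'E'
from h import *
c=cam("wrist"); im=ctrl.get_image("wrist");cv2.imwrite("pics/w3.png",im); c2=cam("wrist"); print(c[3][:3,3]-c2[3][:3,3],proj(c,[(0.5475,-.268,.035),(0.5475,-.268,.014)]))
crop(im,160,130,370,290,3.8,"pics/w3c.png")
E
```

```text
t 2.8 pos [ 0.5554 -0.2645  0.1548] phi 97.16 down -1.0 grip 70.1 F [-3.0793  2.2824 -6.7487] q [-0.5633  0.5325 -0.0467  0.9996  0.0001 -0.6883]
shift [-0.13  5.07 -0.06] turn 0.003 rows>= 3.0
[ 0.0012  0.     -0.003 ] [[255.8678 188.4931]
 [255.8992 181.2329]]
```

View pics/w3c.png

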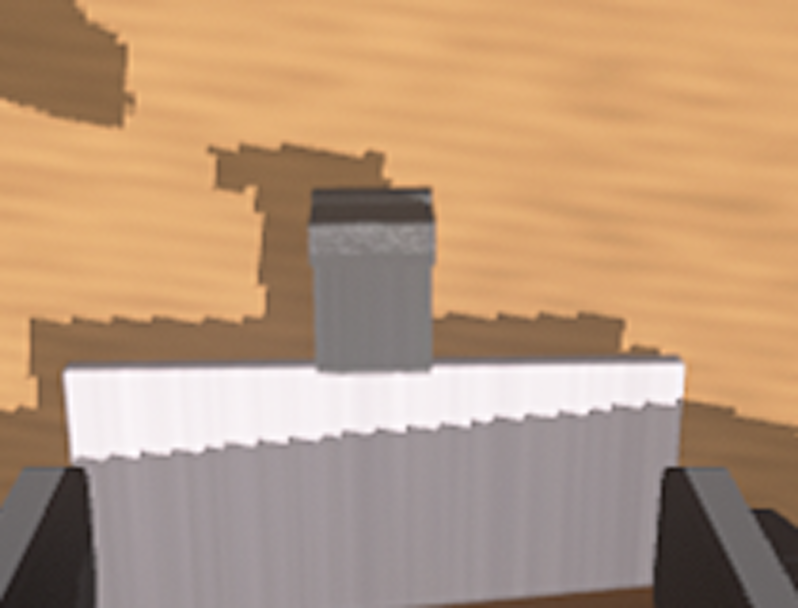

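```bash
python3 go.py 0.557 -0.266 0.028 97.5
```

```text
t 2.85 pos [ 0.554  -0.2644  0.1576] phi 97.15 down -1.0 grip 70.2 F [-1.7121  0.2183 -1.0625] q [-0.5644  0.5293 -0.0441  1.0073 -0.0001 -0.6892]
shift [-0.11  5.18 -0.15] turn -0.006 rows>= 3.1
```

>>> step_arm(
  rows=[
    {"xyz": [-0.02, 1.2, 0], "grip": 70},
    {"xyz": [-0.02, 2.4, 0], "grip": 70},
    {"xyz": [-0.02, 3.6, 0], "grip": 65},
    {"xyz": [-0.02, 4.3, 0], "grip": 60},
    {"xyz": [-0.02, 4.6, 0], "grip": 60},
  ],
)

```text
invalid input at $.rows[0]: expected keys xyz, turn, grip
```

>>> step_arm(
  rows=[
    {"xyz": [0, 0.4, 0], "grip": 60},
    {"xyz": [0, 0.7, 0], "grip": 60},
    {"xyz": [0, 0.7, 0], "grip": 60},
  ],
)

```text
invalid input at $.rows[0]: expected keys xyz, turn, grip
```

```bash
python3 go.py 0.557 -0.266 0.028 97.5;  python3 - <<'E'
from h import *
im=ctrl.get_image("wrist");cv2.imwrite("pics/w4.png",im)
E
```

```text
t 2.85 pos [ 0.554  -0.2644  0.1576] phi 97.15 down -1.0 grip 70.2 F [-1.7121  0.2183 -1.0625] q [-0.5644  0.5293 -0.0441  1.0073 -0.0001 -0.6892]
shift [-0.11  5.18 -0.15] turn -0.006 rows>= 3.1
```

View pics/w4.png

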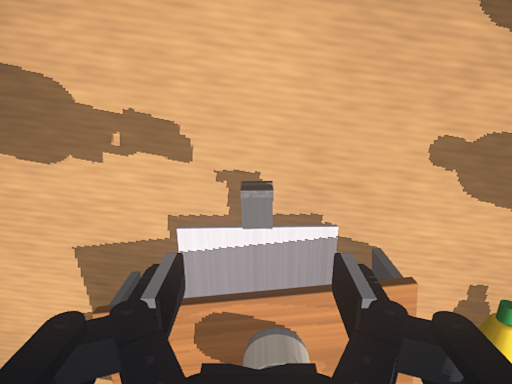

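>>> step_arm(
  rows=[
    {"xyz": [-0.02, 1.2, 0], "turn": 0, "grip": 70},
    {"xyz": [-0.02, 2.4, 0], "turn": 0, "grip": 70},
    {"xyz": [-0.02, 3.6, 0], "turn": 0, "grip": 65},
    {"xyz": [-0.02, 4.3, 0], "turn": 0, "grip": 60},
    {"xyz": [-0.02, 4.6, 0], "turn": 0, "grip": 60},
  ],
)

```text
time: 3.32
tool_pos: [0.556, -0.2675, 0.0483]
orientation: [-1.147, -1.3, 1.301]
contact_force: [-0.4, -0.1, 0.4]
gripper_width: 0.703
```

>>> step_arm(
  rows=[
    {"xyz": [0, 0.4, 0], "turn": 0, "grip": 60},
    {"xyz": [0, 0.7, 0], "turn": 0, "grip": 60},
    {"xyz": [0, 0.7, 0], "turn": 0, "grip": 60},
  ],
)

```text
time: 3.57
tool_pos: [0.5568, -0.2675, 0.031]
orientation: [-1.147, -1.302, 1.302]
contact_force: [0.5, 0.2, -1.3]
gripper_width: 0.697
```

```bash
python3 go.py 0.557 -0.266 0.028 97.5;  python3 - <<'E'
from h import *
im=ctrl.get_image("wrist");cv2.imwrite("pics/w5.png",im)
E
```

```text
t 3.5667 pos [ 0.5568 -0.2675  0.031 ] phi 97.25 down -1.0 grip 59.6 F [ 0.4896  0.2443 -1.2658] q [-0.5662  0.6594 -0.1847  0.7262  0.     -0.6927]
shift [ 0.06  0.12 -0.02] turn -0.004 rows>= 0.1
```

View pics/w5.png

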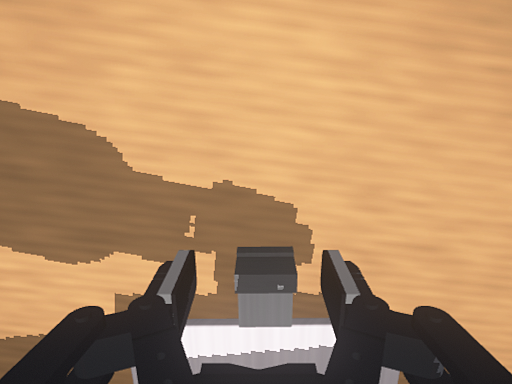

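>>> step_arm(
  rows=[
    {"xyz": [0.07, 0.05, 0], "turn": 0, "grip": 40},
    {"xyz": [0.07, 0.05, 0], "turn": 0, "grip": 20},
    {"xyz": [0.07, 0.05, 0], "turn": 0, "grip": 15},
    {"xyz": [0.07, 0.05, 0], "turn": 0, "grip": 15},
    {"xyz": [0.07, 0.05, 0], "turn": 0, "grip": 15},
  ],
)

```text
time: 4.03
tool_pos: [0.5568, -0.2655, 0.0305]
orientation: [-1.147, -1.303, 1.302]
contact_force: [-1.2, 1.4, 6.8]
gripper_width: 0.287
```

>>> step_arm(
  rows=[
    {"xyz": [0, 0, 0.2], "turn": 0, "grip": 15},
    {"xyz": [0, 0, 0.5], "turn": 0, "grip": 15},
    {"xyz": [0, 0, 0.8], "turn": 0, "grip": 15},
    {"xyz": [0, 0, 1.1], "turn": 0, "grip": 15},
  ],
)

```text
time: 4.37
tool_pos: [0.5296, -0.2695, 0.0303]
orientation: [-1.149, -1.304, 1.302]
contact_force: [5.4, 0.4, 4.9]
gripper_width: 0.287
```

```bash
python3 go.py 0.395 -0.282 0.03 97.5;  python3 - <<'E'
from h import *
im=ctrl.get_image("wrist");cv2.imwrite("pics/w6.png",im)
E
```

```text
t 4.3667 pos [ 0.5296 -0.2695  0.0303] phi 97.3 down -1.0 grip 24.5 F [5.394  0.3866 4.9254] q [-0.594   0.6236 -0.2598  0.6848  0.0007 -0.7214]
shift [0.19 0.   5.4 ] turn -0.004 rows>= 3.2
```

View pics/w6.png

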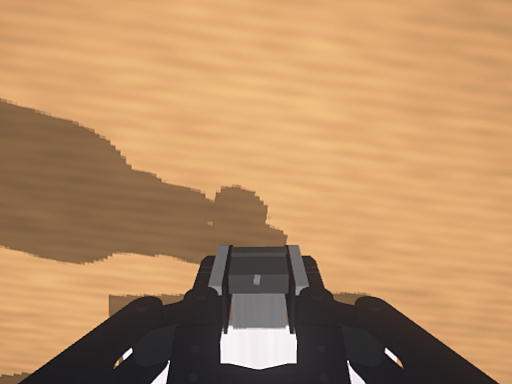

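>>> step_arm(
  rows=[
    {"xyz": [0, 0, 0.5], "turn": 0, "grip": 15},
    {"xyz": [0, 0, 1.0], "turn": 0, "grip": 15},
    {"xyz": [0, 0, 1.5], "turn": 0, "grip": 15},
    {"xyz": [0, 0, 2.1], "turn": 0, "grip": 15},
    {"xyz": [0, 0, 2.7], "turn": 0, "grip": 15},
  ],
)

```text
time: 4.83
tool_pos: [0.4623, -0.2781, 0.0303]
orientation: [-1.149, -1.304, 1.302]
contact_force: [5.9, 0.6, 5.1]
gripper_width: 0.291
```

>>> step_arm(
  rows=[
    {"xyz": [0, 0, 0.6], "turn": 0, "grip": 15},
    {"xyz": [0, 0, 1.2], "turn": 0, "grip": 15},
    {"xyz": [0, 0, 1.8], "turn": 0, "grip": 15},
    {"xyz": [0, 0, 2.3], "turn": 0, "grip": 15},
    {"xyz": [0, 0, 2.6], "turn": 0, "grip": 15},
  ],
)

```text
time: 5.25
tool_pos: [0.3971, -0.2862, 0.0302]
orientation: [-1.149, -1.303, 1.301]
contact_force: [6.2, 0.7, 5.6]
gripper_width: 0.287
```

```bash
python3 go.py 0.395 -0.282 0.03 97.5;  python3 - <<'E'
from h import *
im=ctrl.get_image("top");cv2.imwrite("pics/top2.png",im); crop(im,230,100,390,240,4,"pics/top2c.png")
E
```

```text
t 5.25 pos [ 0.3971 -0.2862  0.0302] phi 97.25 down -1.0 grip 24.5 F [6.1968 0.6585 5.6276] q [-0.7746  0.4752 -0.5543  0.5395  0.0009 -0.9011]
shift [0.18 0.01 0.06] turn -0.004 rows>= 0.1
```

View pics/top2c.png

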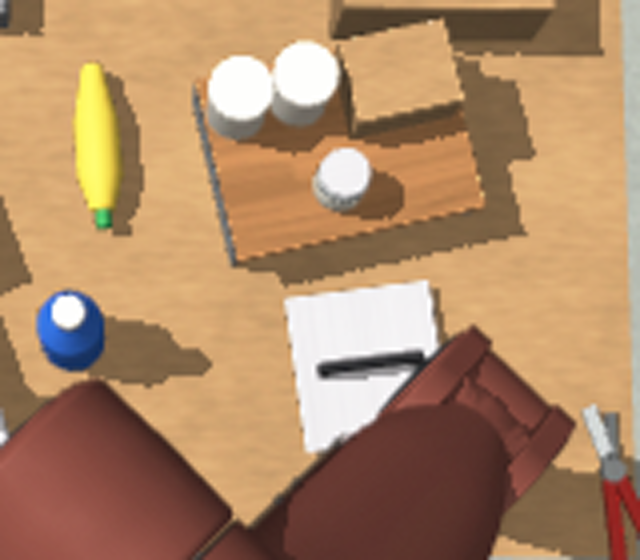

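>>> step_arm(
  rows=[
    {"xyz": [0, 0, 0], "turn": 0, "grip": 40},
    {"xyz": [0, 0, 0], "turn": 0, "grip": 60},
    {"xyz": [0, 0, 0], "turn": 0, "grip": 65},
    {"xyz": [0, -0.6, 0], "turn": 0, "grip": 65},
    {"xyz": [0, -1.8, 0], "turn": 0, "grip": 65},
  ],
)

```text
time: 5.72
tool_pos: [0.3956, -0.2838, 0.0723]
orientation: [-1.139, -1.301, 1.301]
contact_force: [-0.0, -0.2, 1.0]
gripper_width: 0.764
```

>>> step_arm(
  rows=[
    {"xyz": [0, -1.5, 0], "turn": 0.0, "grip": 65},
    {"xyz": [0, -3, 0], "turn": 0.12, "grip": 65},
    {"xyz": [0, -4.4, 0], "turn": 0.24, "grip": 65},
    {"xyz": [0, -5.0, -1.0], "turn": 0.36, "grip": 65},
    {"xyz": [0, -5.0, -2.4], "turn": 0.48, "grip": 65},
  ],
)

```text
time: 6.13
tool_pos: [0.4577, -0.2795, 0.2038]
orientation: [-1.364, -0.94, 0.94]
contact_force: [1.0, -1.8, -0.1]
gripper_width: 0.762
```

```bash
python3 go.py 0.5015 -0.2745 0.2 7.3
```

```text
t 6.1333 pos [ 0.4577 -0.2795  0.2038] phi 69.32 down -1.0 grip 65.1 F [ 0.9727 -1.8027 -0.0615] q [-0.684   0.3409 -0.2166  1.0082 -0.001  -0.323 ]
shift [ 0.81  0.16 -1.57] turn 1.082 rows>= 8.7
```

>>> step_arm(
  rows=[
    {"xyz": [0.4, 0, -0.8], "turn": 0.12, "grip": 65},
    {"xyz": [0.8, 0, -1.55], "turn": 0.24, "grip": 65},
    {"xyz": [0.8, 0, -1.55], "turn": 0.36, "grip": 65},
    {"xyz": [0.8, 0, -1.55], "turn": 0.48, "grip": 65},
    {"xyz": [0.8, 0, -1.55], "turn": 0.6, "grip": 65},
  ],
)

```text
time: 6.55
tool_pos: [0.5004, -0.2722, 0.1987]
orientation: [-1.516, -0.479, 0.481]
contact_force: [-0.2, 1.0, 0.4]
gripper_width: 0.762
```

>>> step_arm(
  rows=[
    {"xyz": [0, 0, 0], "turn": 0.12, "grip": 65},
    {"xyz": [0, 0, 0], "turn": 0.24, "grip": 65},
    {"xyz": [0, 0, 0], "turn": 0.36, "grip": 65},
    {"xyz": [0, 0, 0], "turn": 0.48, "grip": 65},
    {"xyz": [0, 0, 0], "turn": 0.48, "grip": 65},
  ],
)

```text
time: 6.97
tool_pos: [0.5001, -0.2725, 0.199]
orientation: [-1.568, -0.103, 0.105]
contact_force: [0.4, 0.1, -0.1]
gripper_width: 0.76
```

```bash
python3 go.py 0.5015 -0.2745 0.2 7.3;  python3 - <<'E'
from h import *
c=cam("wrist"); im=ctrl.get_image("wrist");cv2.imwrite("pics/w7.png",im); print(proj(c,[(.5015,-.2745,.05)]))
np.save("c7.npy",np.array(c,dtype=object),allow_pickle=True)
im=ctrl.get_image("scene");cv2.imwrite("pics/scene7.png",im)
E
```

```text
t 6.9667 pos [ 0.5001 -0.2725  0.199 ] phi 7.61 down -1.0 grip 64.9 F [ 0.3919  0.0665 -0.0595] q [-0.627   0.4101 -0.1247  1.0373 -0.0003  0.811 ]
shift [ 0.04 -0.04 -0.09] turn 0.005 rows>= 0.1
[[260.0789 187.8009]]
```

View pics/w7.png

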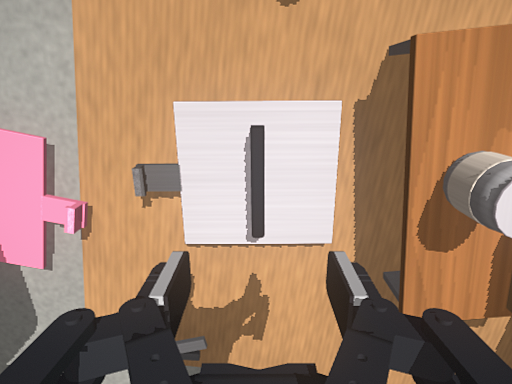

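View pics/scene7.png

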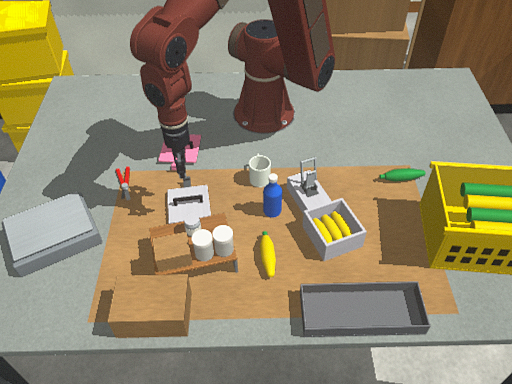

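Run:
```python
from h import *
c=tuple(np.load("c7.npy",allow_pickle=True)); im=cv2.imread("pics/w7.png")
P=lambda uv,z: onplane(c,uv,z)[:,:2]
roi=im[110:250,185:330]; g=roi.max(2); m=(g<70).astype(np.uint8)
n,l,st,ce=cv2.connectedComponentsWithStats(m); i=1+st[1:,4].argmax(); print(st[i],ce[i])
cn=cv2.findContours((l==i).astype(np.uint8),0,2)[0][0]; r=cv2.minAreaRect(cn); print(r)
b=cv2.boxPoints(r)+[185,110]; print(P(b,.05), P([np.array(r[0])+[185,110]],.05))
pl=P([(174,101),(341,100.5),(332,243),(185,244)],.02); print("plate",pl,pl.mean(0))
crop(im,130,80,350,260,3.6,"pics/w7c.png")
```

```text
[ 66  16  13 111 173] [74.3353 59.5665]
((72.0, 71.0), (110.0, 12.0), 90.0)
[[ 0.4872 -0.2232]
 [ 0.4969 -0.222 ]
 [ 0.5102 -0.3197]
 [ 0.4994 -0.3211]] [[ 0.4981 -0.2688]]
plate [[ 0.4167 -0.2139]
 [ 0.5632 -0.1941]
 [ 0.5834 -0.3323]
 [ 0.4348 -0.353 ]] [ 0.4995 -0.2733]
```

View pics/w7c.png

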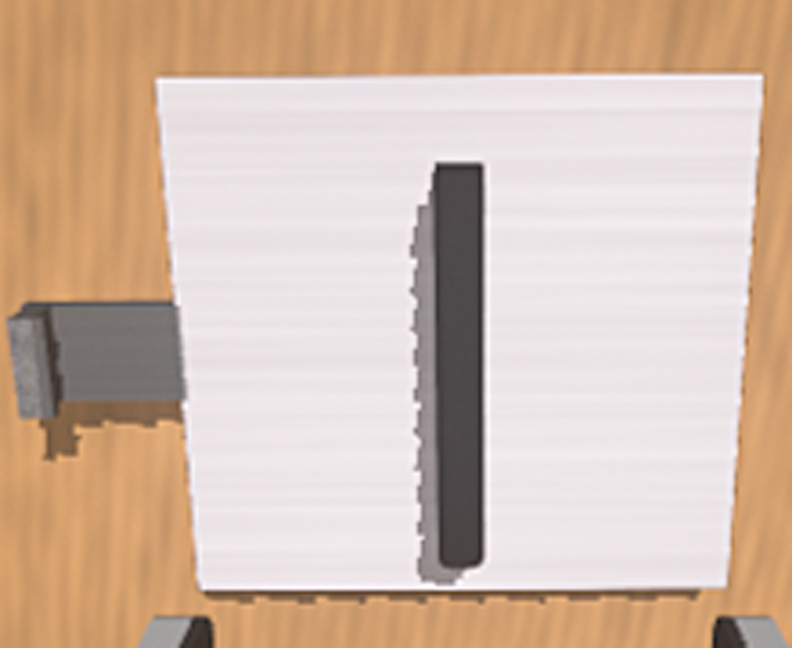

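```bash
python3 go.py 0.499 -0.272 0.048 7.7
```

```text
t 7.0667 pos [ 0.5003 -0.2726  0.1992] phi 8.15 down -1.0 grip 65.2 F [ 0.2569 -0.7471 -0.4972] q [-0.6271  0.41   -0.1245  1.0373 -0.0002  0.8014]
shift [-0.04  6.05  0.03] turn 0.008 rows>= 3.6
```

>>> step_arm(
  rows=[
    {"xyz": [-0.04, 1.4, 0.03], "turn": 0.008, "grip": 60},
    {"xyz": [-0.04, 2.8, 0.03], "turn": 0.008, "grip": 55},
    {"xyz": [-0.04, 4.2, 0.03], "turn": 0.008, "grip": 50},
    {"xyz": [-0.04, 5.2, 0.03], "turn": 0.008, "grip": 50},
    {"xyz": [-0.04, 5.5, 0.03], "turn": 0.008, "grip": 50},
  ],
)

```text
time: 7.48
tool_pos: [0.497, -0.2705, 0.0581]
orientation: [-1.564, -0.101, 0.109]
contact_force: [-1.0, 0.5, -0.2]
gripper_width: 0.583
```

```bash
python3 go.py 0.499 -0.272 0.048 7.7
python3 - <<'E'
from h import *
im=ctrl.get_image("wrist");cv2.imwrite("pics/w8.png",im)
E
```

```text
t 7.4833 pos [ 0.497  -0.2705  0.0581] phi 7.66 down -1.0 grip 49.7 F [-0.9855  0.4861 -0.2404] q [-0.6275  0.5505 -0.3087  0.7179 -0.0001  0.8095]
shift [ 0.07  0.4  -0.07] turn -0.001 rows>= 0.2
```

View pics/w8.png

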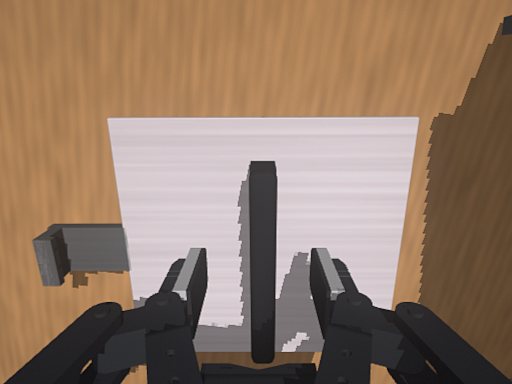

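>>> step_arm(
  rows=[
    {"xyz": [0.03, 0.3, 0], "turn": 0, "grip": 50},
    {"xyz": [0.03, 0.5, 0], "turn": 0, "grip": 45},
    {"xyz": [0.03, 0.5, 0], "turn": 0, "grip": 30},
    {"xyz": [0.03, 0.5, 0], "turn": 0, "grip": 15},
    {"xyz": [0.03, 0.5, 0], "turn": 0, "grip": 2},
  ],
)

```text
time: 7.95
tool_pos: [0.5006, -0.2725, 0.0507]
orientation: [-1.57, -0.103, 0.102]
contact_force: [-2.4, 0.7, -0.9]
gripper_width: 0.122
```

>>> step_arm(
  rows=[
    {"xyz": [0, 0, 0], "turn": 0, "grip": 2},
    {"xyz": [0, 0, 0], "turn": 0, "grip": 2},
    {"xyz": [0, 0, 0], "turn": 0, "grip": 2},
  ],
)

```text
time: 8.2
tool_pos: [0.5007, -0.2726, 0.0507]
orientation: [-1.57, -0.103, 0.101]
contact_force: [-1.8, -0.1, 6.7]
gripper_width: 0.124
```

```bash
python3 go.py 0.499 -0.272 0.048 7.7
```

```text
t 8.2 pos [ 0.5007 -0.2726  0.0507] phi 7.46 down -1.0 grip 10.6 F [-1.7778 -0.1474  6.7141] q [-0.6267  0.5614 -0.3129  0.6949 -0.0002  0.8139]
shift [-0.06  0.11  0.03] turn -0.004 rows>= 0.1
```

>>> step_arm(
  rows=[
    {"xyz": [0, -0.3, 0], "turn": 0, "grip": 2},
    {"xyz": [0, -0.8, 0], "turn": 0, "grip": 2},
    {"xyz": [0, -1.5, 0], "turn": 0, "grip": 2},
    {"xyz": [0, -2.3, 0], "turn": 0, "grip": 2},
    {"xyz": [0, -3.1, 0], "turn": 0, "grip": 2},
  ],
)

```text
time: 8.62
tool_pos: [0.4997, -0.2717, 0.1279]
orientation: [-1.567, -0.101, 0.103]
contact_force: [0.9, -0.1, -5.4]
gripper_width: 0.126
```

>>> step_arm(
  rows=[
    {"xyz": [0, -0.9, 0], "turn": 0, "grip": 2},
    {"xyz": [0, -1.9, 0], "turn": 0, "grip": 2},
    {"xyz": [0, -2.9, 0], "turn": 0, "grip": 2},
    {"xyz": [0, -3.9, 0], "turn": 0, "grip": 2},
    {"xyz": [0, -5.4, 0], "turn": 0, "grip": 2},
  ],
)

```text
time: 9.03
tool_pos: [0.4987, -0.271, 0.2616]
orientation: [-1.566, -0.1, 0.105]
contact_force: [1.4, -0.6, -5.6]
gripper_width: 0.122
```

```bash
python3 go.py 0.636 0.197 0.28 21.5
python3 - <<'E'
from h import *
im=ctrl.get_image("wrist");cv2.imwrite("pics/w9.png",im);im=ctrl.get_image("scene");cv2.imwrite("pics/scene9.png",im)
t=ctrl.get_image("top");cv2.imwrite("pics/top9.png",t);crop(t,165,115,275,235,5,"pics/top9c.png")
E
```

```text
t 9.0333 pos [ 0.4987 -0.271   0.2616] phi 7.45 down -1.0 grip 10.4 F [ 1.419  -0.5798 -5.5942] q [-0.6266  0.3716 -0.0149  1.1885  0.0001  0.8141]
shift [ 7.87 -0.71 17.85] turn -0.245 rows>= 11.7
```

View pics/w9.png

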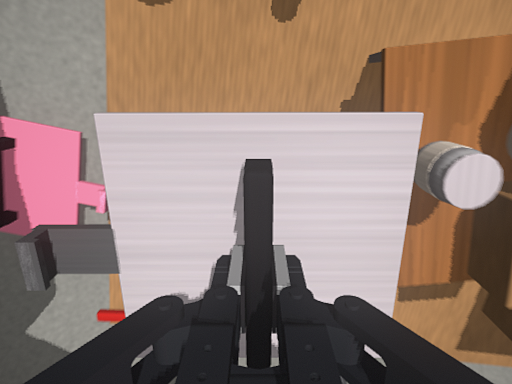

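View pics/top9c.png

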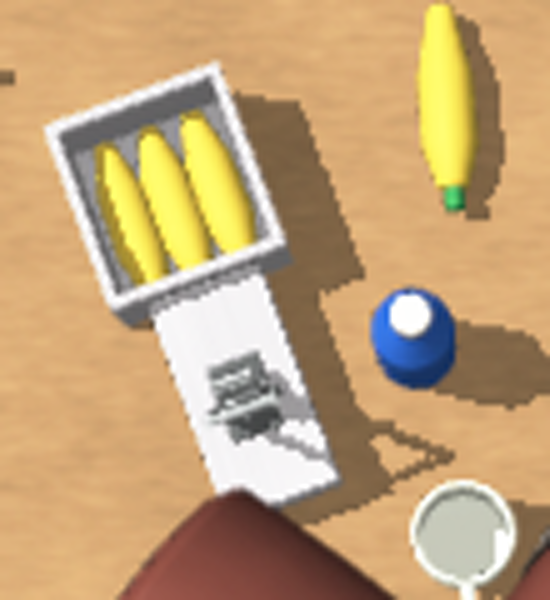

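View pics/scene9.png

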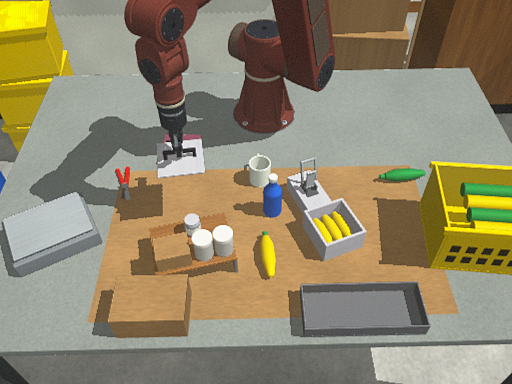

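Run:
```python
from h import *
t=cv2.imread("pics/top9.png"); s=cv2.imread("pics/scene9.png")
crop(t,170,122,228,182,10,"pics/t9z.png"); crop(s,296,192,372,262,8,"pics/s9z.png")
```

```text
(no output)
```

View pics/t9z.png

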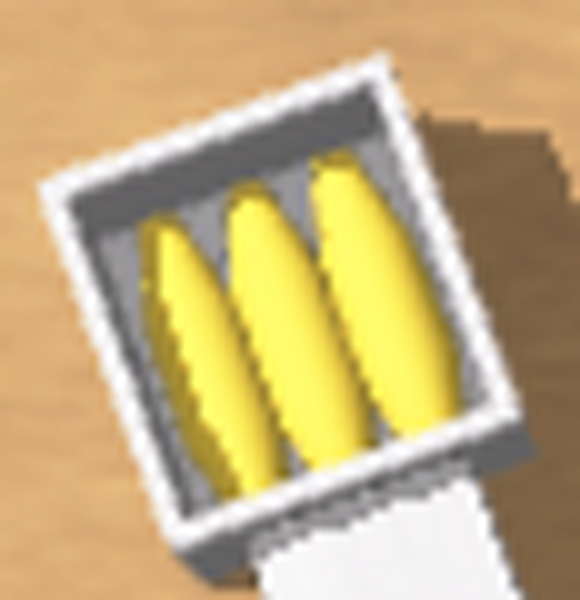

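View pics/s9z.png

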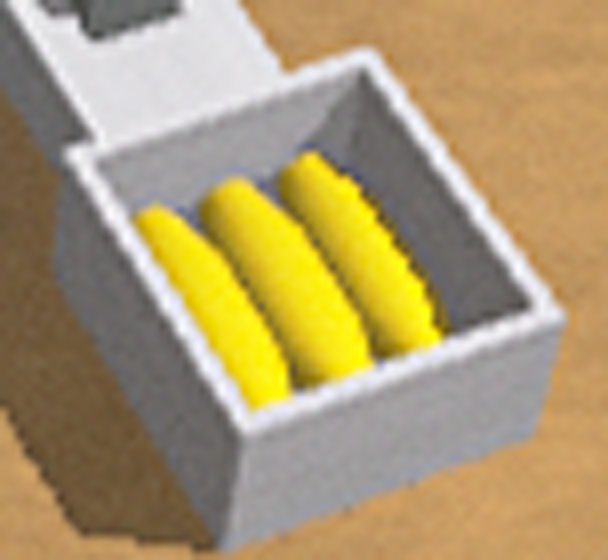

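```bash
cat > case.py <<'E'
from h import *
t=(np.array([(172,545),(520,418),(385,55),(38,183)])+.5)/10-.5+[170,122]
s=(np.array([(368,47),(65,152),(243,433),(563,318)])+.5)/8-.5+[296,192]
L=np.array([(-75,70),(-75,-70),(75,-70),(75,70)])/1000
for n,uv in (("top",t),("scene",s)):
    p=onplane(cam(n),uv,.08)[:,:2]; print(n,p.round(4).tolist())
    # rigid fit (Kabsch)
    c=p.mean(0); H=L.T@(p-c); a=np.arctan2(H[0,1]-H[1,0],H[0,0]+H[1,1]); 
    Rr=np.array([[np.cos(a),-np.sin(a)],[np.sin(a),np.cos(a)]]); print(n,"center",c,"yaw",np.degrees(a),"res mm",((p-c-L@Rr.T)*1000).round(1).tolist(), "sides",[np.linalg.norm(p[i]-p[(i+1)%4]).round(4) for i in range(4)])
E
python3 case.py
python3 - <<'E'
from h import *
# lid relative to tool in w9
i=ctrl.camera_info("wrist"); f=192/np.tan(np.radians(i['fov_y'])/2); M=np.array(i['mount'])
def pt(uv,yp):
    d=np.array([(uv[0]-i['cx'])/f,-(uv[1]-i['cy'])/f,-1]); d=M[:3,:3]@d; o=M[:3,3]; return o+d*(yp-o[1])/d[1]
for uv in [(95,113),(423,113),(119,272)]: print(pt(uv,.0307)*1000)
print("handle end",pt((258,158),.0007)*1000, "keeper top",[pt(u,.0157)*1000 for u in((22,237),(47,228),(18,283))])
E
```

```text
top [[0.5414, 0.2394], [0.5908, 0.1105], [0.7303, 0.1646], [0.6795, 0.2944]]
top center [0.6355 0.2022] yaw 21.33712597527401 res mm [[1.2, -0.7], [-0.3, 0.7], [-0.5, 0.3], [-0.4, -0.3]] sides [np.float64(0.1381), np.float64(0.1496), np.float64(0.1394), np.float64(0.1486)]
scene [[0.5413, 0.236], [0.5932, 0.1078], [0.7309, 0.1627], [0.6807, 0.2914]]
scene center [0.6365 0.1995] yaw 21.687672010958433 res mm [[0.4, -0.8], [0.5, 1.1], [-1.2, 0.5], [0.4, -0.8]] sides [np.float64(0.1382), np.float64(0.1482), np.float64(0.1382), np.float64(0.15)]
[-74.2678  30.7     69.3164]
[74.3227 30.7    69.0343]
[-74.663   30.7    -12.9515]
handle end [-0.5075  0.7    54.7298] keeper top [array([-109.603 ,   15.7   ,   14.8134]), array([-97.1253,  15.7   ,  19.3151]), array([-117.2206,   15.7   ,   -9.751 ])]
```

```bash
python3 go.py 0.636 0.201 0.27 21.5
```

```text
t 9.1833 pos [ 0.5013 -0.2728  0.2649] phi 7.45 down -1.0 grip 10.5 F [-0.1476  0.9979 -6.3664] q [-0.6266  0.3685 -0.0108  1.1863  0.0001  0.8142]
shift [ 7.8  -0.24 18.09] turn -0.245 rows>= 11.8
```

>>> step_arm(
  rows=[
    {"xyz": [0.23, -0.2, 0.54], "turn": 0, "grip": 2},
    {"xyz": [0.62, -0.2, 1.45], "turn": 0, "grip": 2},
    {"xyz": [1.17, -0.2, 2.7], "turn": 0, "grip": 2},
    {"xyz": [1.75, -0.2, 4.05], "turn": 0, "grip": 2},
    {"xyz": [2.35, -0.2, 5.45], "turn": 0, "grip": 2},
  ],
)

```text
time: 9.6
tool_pos: [0.5398, -0.1275, 0.2653]
orientation: [-1.567, -0.099, 0.103]
contact_force: [0.4, 0.6, -5.6]
gripper_width: 0.124
```

>>> step_arm(
  rows=[
    {"xyz": [0.6, 0, 1.4], "turn": 0, "grip": 2},
    {"xyz": [1.2, 0, 2.8], "turn": 0, "grip": 2},
    {"xyz": [1.8, 0, 4.2], "turn": 0, "grip": 2},
    {"xyz": [2.4, 0, 5.6], "turn": 0, "grip": 2},
    {"xyz": [2.95, 0, 6.85], "turn": 0, "grip": 2},
  ],
)

```text
time: 10.02
tool_pos: [0.5907, 0.0529, 0.2653]
orientation: [-1.568, -0.1, 0.105]
contact_force: [1.5, 0.3, -5.2]
gripper_width: 0.123
```

```bash
python3 go.py 0.636 0.201 0.27 21.5
```

```text
t 10.0167 pos [0.5907 0.0529 0.2653] phi 7.49 down -1.0 grip 10.5 F [ 1.5217  0.3468 -5.1609] q [-0.0342  0.4191  0.0667  1.2217  0.0005  1.4059]
shift [ 2.57 -0.19  5.64] turn -0.244 rows>= 3.7
```

>>> step_arm(
  rows=[
    {"xyz": [0.55, 0, 1.2], "turn": -0.06, "grip": 2},
    {"xyz": [1.1, 0, 2.4], "turn": -0.12, "grip": 2},
    {"xyz": [1.65, 0, 3.5], "turn": -0.18, "grip": 2},
    {"xyz": [2.1, 0, 4.6], "turn": -0.24, "grip": 2},
    {"xyz": [2.4, 0, 5.3], "turn": -0.244, "grip": 2},
  ],
)

```text
time: 10.43
tool_pos: [0.633, 0.1924, 0.2647]
orientation: [-1.549, -0.295, 0.3]
contact_force: [-1.0, 0.2, -5.4]
gripper_width: 0.125
```

>>> step_arm(
  rows=[
    {"xyz": [0, 0, 0], "turn": 0, "grip": 2},
    {"xyz": [0, 0, 0], "turn": 0, "grip": 2},
  ],
)

```text
time: 10.6
tool_pos: [0.6328, 0.1904, 0.2648]
orientation: [-1.551, -0.292, 0.298]
contact_force: [-0.4, -0.0, -5.4]
gripper_width: 0.129
```

```bash
python3 go.py 0.636 0.201 0.27 21.5
python3 - <<'E'
from h import *
c=cam("wrist"); im=ctrl.get_image("wrist");cv2.imwrite("pics/w10.png",im); np.save("c10.npy",np.array(c,dtype=object),allow_pickle=True)
for k in L if False else []: pass
a=np.radians(21.5); R2=np.array([[np.cos(a),-np.sin(a)],[np.sin(a),np.cos(a)]])
for q in [(-75,70),(75,70),(-67,62),(67,62)]:
    p=R2@(np.array(q)/1000)+[.636,.201]; print(q,proj(c,[[*p,.08]]))
im=ctrl.get_image("scene");cv2.imwrite("pics/scene10.png",im)
E
```

```text
t 10.6 pos [0.6328 0.1904 0.2648] phi 21.54 down -1.0 grip 11.0 F [-0.3744 -0.0144 -5.3819] q [ 0.1818  0.56    0.2939  1.3085 -0.0001  1.3766]
shift [ 0.27 -0.21  0.35] turn 0.001 rows>= 0.3
(-75, 70) [[183.2508  89.6499]]
(75, 70) [[351.2228  89.4518]]
(-67, 62) [[192.774   98.9772]]
(67, 62) [[341.5367  98.8142]]
```

View pics/w10.png

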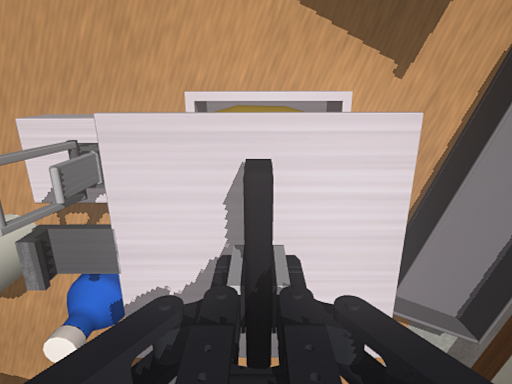

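View pics/scene10.png

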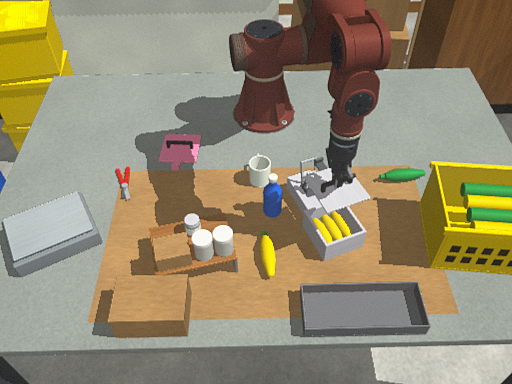

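```bash
python3 go.py 0.637 0.1998 0.14 21.5
```

```text
t 10.7 pos [0.6331 0.1888 0.2657] phi 21.42 down -1.0 grip 11.0 F [ 1.1624  0.1966 -6.113 ] q [ 0.1793  0.5583  0.2935  1.3086 -0.0003  1.3763]
shift [0.32 5.03 0.35] turn -0.001 rows>= 3.0
```

>>> step_arm(
  rows=[
    {"xyz": [0.2, 0.6, 0.2], "turn": 0, "grip": 2},
    {"xyz": [0.32, 1.5, 0.35], "turn": 0, "grip": 2},
    {"xyz": [0.32, 2.7, 0.35], "turn": 0, "grip": 2},
    {"xyz": [0.32, 3.8, 0.35], "turn": 0, "grip": 2},
    {"xyz": [0.32, 4.4, 0.35], "turn": 0, "grip": 2},
  ],
)

```text
time: 11.12
tool_pos: [0.6362, 0.1986, 0.1534]
orientation: [-1.551, -0.288, 0.296]
contact_force: [-0.9, -0.6, -5.0]
gripper_width: 0.123
```

>>> step_arm(
  rows=[
    {"xyz": [0, 0.1, 0], "turn": 0, "grip": 2},
    {"xyz": [0, 0.1, 0], "turn": 0, "grip": 2},
    {"xyz": [0, 0.1, 0], "turn": 0, "grip": 2},
  ],
)

```text
time: 11.37
tool_pos: [0.6388, 0.1996, 0.1558]
orientation: [-1.551, -0.294, 0.292]
contact_force: [0.0, 0.3, -4.6]
gripper_width: 0.126
```

```bash
python3 go.py 0.637 0.1998 0.117 21.5
python3 - <<'E'
from h import *
im=ctrl.get_image("wrist");cv2.imwrite("pics/w11.png",im)
im=ctrl.get_image("scene");crop(im,270,130,400,270,4,"pics/scene11.png")
E
```

```text
t 11.3667 pos [0.6388 0.1996 0.1558] phi 21.37 down -1.0 grip 10.8 F [ 0.0173  0.2522 -4.5762] q [ 0.1938  0.6253  0.1205  1.0647 -0.      1.3916]
shift [-0.07  1.55  0.03] turn -0.002 rows>= 0.9
```

View pics/w11.png

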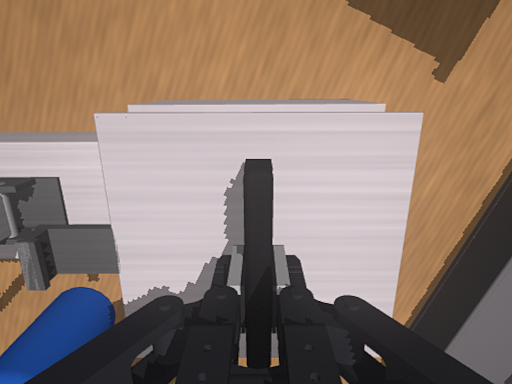

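View pics/scene11.png

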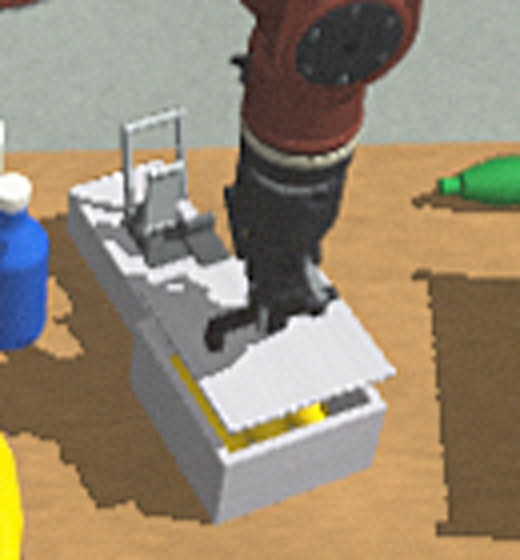

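Run:
```python
from h import *
i=ctrl.camera_info("wrist"); f=192/np.tan(np.radians(i['fov_y'])/2); M=np.array(i['mount'])
im=cv2.imread("pics/w11.png"); crop(im,80,85,440,150,2.2,"pics/w11c.png")
def pt(uv,yp):
    d=np.array([(uv[0]-i['cx'])/f,-(uv[1]-i['cy'])/f,-1]); d=M[:3,:3]@d; o=M[:3,3]; return o+d*(yp-o[1])/d[1]
for uv in [(128,104.5),(385,104)]: print(pt(uv,.0758)*1000)
for uv in [(95,113),(423,113)]: print(pt(uv,.0307)*1000)
```

```text
[-76.4648  75.8     71.0223]
[73.3056 75.8    71.0228]
[-74.557  30.7    69.447]
[74.0401 30.7    69.1654]
```

View pics/w11c.png

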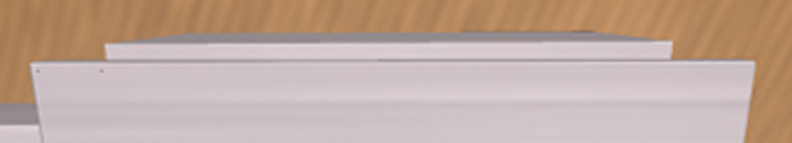

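>>> step_arm(
  rows=[
    {"xyz": [-0.05, 0.2, 0.05], "turn": 0, "grip": 2},
    {"xyz": [-0.05, 0.5, 0.05], "turn": 0, "grip": 2},
    {"xyz": [-0.05, 0.8, 0.05], "turn": 0, "grip": 2},
    {"xyz": [-0.05, 1.0, 0.05], "turn": 0, "grip": 2},
    {"xyz": [-0.05, 1.1, 0.05], "turn": 0, "grip": 2},
  ],
)

```text
time: 11.88
tool_pos: [0.6359, 0.2008, 0.1256]
orientation: [-1.551, -0.292, 0.295]
contact_force: [-1.2, -0.4, -4.8]
gripper_width: 0.124
```

>>> step_arm(
  rows=[
    {"xyz": [0, 0.1, 0], "turn": 0, "grip": 2},
    {"xyz": [0, 0.2, 0], "turn": 0, "grip": 2},
    {"xyz": [0, 0.3, 0], "turn": 0, "grip": 2},
    {"xyz": [0, 0.3, 0], "turn": 0, "grip": 2},
  ],
)

```text
time: 12.22
tool_pos: [0.6365, 0.2009, 0.1191]
orientation: [-1.551, -0.293, 0.294]
contact_force: [-0.8, -0.5, -5.0]
gripper_width: 0.126
```

```bash
python3 go.py 0.637 0.1998 0.117 21.5
```

```text
t 12.2167 pos [0.6365 0.2009 0.1191] phi 21.43 down -1.0 grip 10.7 F [-0.8279 -0.5254 -5.018 ] q [ 0.1962  0.6514  0.067   0.9868 -0.      1.3931]
shift [ 0.    0.08 -0.05] turn -0.001 rows>= 0.1
```

>>> step_arm(
  rows=[
    {"xyz": [0, 0.06, 0], "turn": 0, "grip": 2},
    {"xyz": [0, 0.12, 0], "turn": 0, "grip": 2},
    {"xyz": [0, 0.12, 0], "turn": 0, "grip": 2},
  ],
)

```text
time: 12.47
tool_pos: [0.6368, 0.2009, 0.1167]
orientation: [-1.551, -0.294, 0.293]
contact_force: [0.9, -0.1, -4.2]
gripper_width: 0.132
```

```bash
python3 go.py 0.637 0.1998 0.117 21.5
```

```text
t 12.4667 pos [0.6368 0.2009 0.1167] phi 21.43 down -1.0 grip 11.3 F [ 0.8801 -0.1364 -4.2144] q [ 0.1963  0.6533  0.0638  0.9808 -0.      1.3931]
shift [-0.01 -0.01 -0.05] turn -0.001 rows>= 0.0
```

>>> step_arm(
  rows=[
    {"xyz": [0, 0.04, 0], "turn": 0, "grip": 2},
    {"xyz": [0, 0.08, 0], "turn": 0, "grip": 2},
    {"xyz": [0, 0.08, 0], "turn": 0, "grip": 2},
  ],
)

```text
time: 12.72
tool_pos: [0.6368, 0.201, 0.1166]
orientation: [-1.551, -0.295, 0.292]
contact_force: [-4.9, -1.0, 12.4]
gripper_width: 0.125
```

>>> step_arm(
  rows=[
    {"xyz": [0, 0, 0], "turn": 0, "grip": 12},
    {"xyz": [0, 0, 0], "turn": 0, "grip": 20},
    {"xyz": [0, 0, 0], "turn": 0, "grip": 45},
    {"xyz": [0, -0.3, 0], "turn": 0, "grip": 45},
    {"xyz": [0, -1.2, 0], "turn": 0, "grip": 45},
  ],
)

```text
time: 13.13
tool_pos: [0.6349, 0.2005, 0.1422]
orientation: [-1.551, -0.289, 0.297]
contact_force: [-0.3, 0.1, 0.3]
gripper_width: 0.528
```

>>> step_arm(
  rows=[
    {"xyz": [0, -1.2, 0], "turn": 0, "grip": 45},
    {"xyz": [0, -2.6, 0], "turn": 0, "grip": 45},
    {"xyz": [0, -4, 0], "turn": -0.1, "grip": 45},
    {"xyz": [0, -5.2, 0], "turn": -0.2, "grip": 45},
    {"xyz": [0, -5.5, 0], "turn": -0.3, "grip": 45},
  ],
)

```text
time: 13.55
tool_pos: [0.6384, 0.2013, 0.2886]
orientation: [-1.506, -0.538, 0.525]
contact_force: [1.1, 0.4, 0.1]
gripper_width: 0.529
```

```bash
python3 go.py 0.5 0.14 0.28 111.5
python3 - <<'E'
from h import *
im=ctrl.get_image("wrist");cv2.imwrite("pics/w12.png",im)
im=ctrl.get_image("scene");crop(im,270,130,400,270,4,"pics/scene12.png")
E
```

```text
t 13.55 pos [0.6384 0.2013 0.2886] phi 38.9 down -1.0 grip 45.2 F [1.0747 0.3784 0.0699] q [ 0.1963  0.5636  0.3613  1.3602 -0.      1.0882]
shift [-5.85  0.29  1.57] turn -1.267 rows>= 10.1
```

View pics/scene12.png

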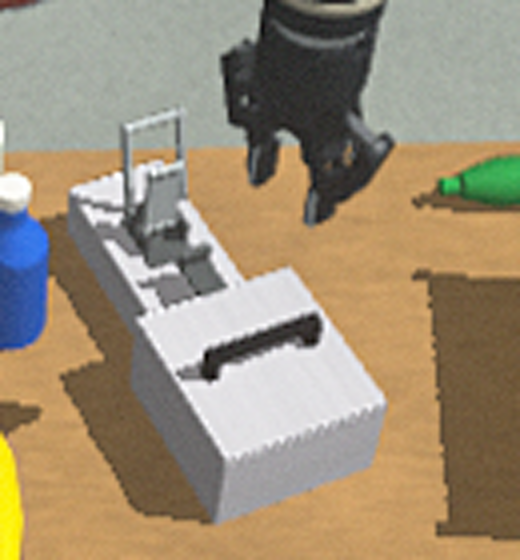

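View pics/w12.png

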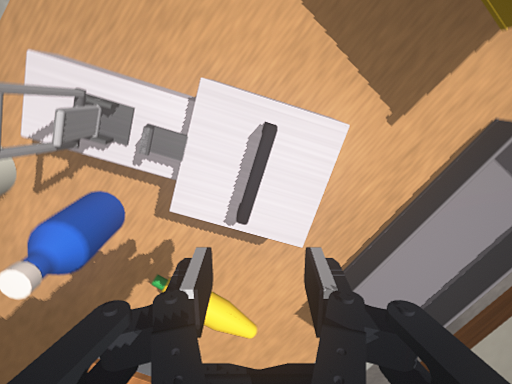

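```bash
python3 go.py 0.52 0.155 0.29 111.5
```

```text
t 13.65 pos [0.6378 0.2012 0.2851] phi 38.72 down -1.0 grip 45.2 F [-0.0383  0.3741  0.0493] q [0.1963 0.5658 0.3559 1.3559 0.     1.0914]
shift [-4.83 -0.22  1.51] turn -1.27 rows>= 10.2
```

>>> step_arm(
  rows=[
    {"xyz": [-0.9, -0.2, 0.3], "turn": -0.12, "grip": 20},
    {"xyz": [-1.8, -0.2, 0.6], "turn": -0.24, "grip": 0},
    {"xyz": [-2.9, -0.2, 0.9], "turn": -0.36, "grip": 0},
    {"xyz": [-3.9, -0.2, 1.2], "turn": -0.48, "grip": 0},
    {"xyz": [-4.8, -0.2, 1.5], "turn": -0.6, "grip": 0},
  ],
)

```text
time: 14.07
tool_pos: [0.5173, 0.1547, 0.2856]
orientation: [-1.333, -0.987, 0.991]
contact_force: [-0.1, -0.1, 0.5]
gripper_width: -0.002
```

>>> step_arm(
  rows=[
    {"xyz": [0, 0, 0], "turn": -0.12, "grip": 0},
    {"xyz": [0, 0, 0], "turn": -0.24, "grip": 0},
    {"xyz": [0, 0, 0], "turn": -0.36, "grip": 0},
    {"xyz": [0, 0, 0], "turn": -0.48, "grip": 0},
    {"xyz": [0, 0, 0], "turn": -0.6, "grip": 0},
  ],
)

```text
time: 14.48
tool_pos: [0.5188, 0.1552, 0.2858]
orientation: [-1.048, -1.429, 1.431]
contact_force: [0.6, 0.0, 0.4]
gripper_width: -0.004
```

>>> step_arm(
  rows=[
    {"xyz": [0, 0, 0], "turn": -0.07, "grip": 0},
    {"xyz": [0, 0, 0], "turn": -0.07, "grip": 0},
  ],
)

```text
time: 14.65
tool_pos: [0.5188, 0.1552, 0.2858]
orientation: [-1.008, -1.477, 1.479]
contact_force: [-0.6, -0.0, 0.5]
gripper_width: -0.002
```

```bash
python3 go.py 0.52 0.155 0.29 111.5
python3 - <<'E'
from h import *
c=cam("wrist");im=ctrl.get_image("wrist");cv2.imwrite("pics/w13.png",im); np.save("c13.npy",np.array(c,dtype=object),allow_pickle=True)
im=ctrl.get_image("scene");cv2.imwrite("pics/scene13.png",im);crop(im,280,140,350,230,8,"pics/scene13c.png")
im=ctrl.get_image("top");cv2.imwrite("pics/top13.png",im);crop(im,165,115,275,235,5,"pics/top13c.png")
E
```

```text
t 14.65 pos [0.5188 0.1552 0.2858] phi 111.36 down -1.0 grip -0.1 F [-0.6228 -0.0135  0.526 ] q [ 0.1556  0.3088 -0.0421  1.2219 -0.     -0.2172]
shift [-0.02 -0.17 -0.04] turn -0.002 rows>= 0.1
```

View pics/w13.png

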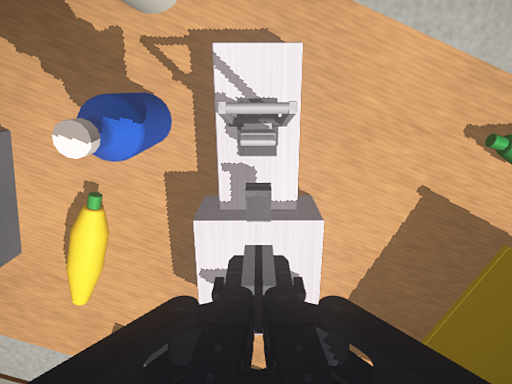

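View pics/scene13c.png

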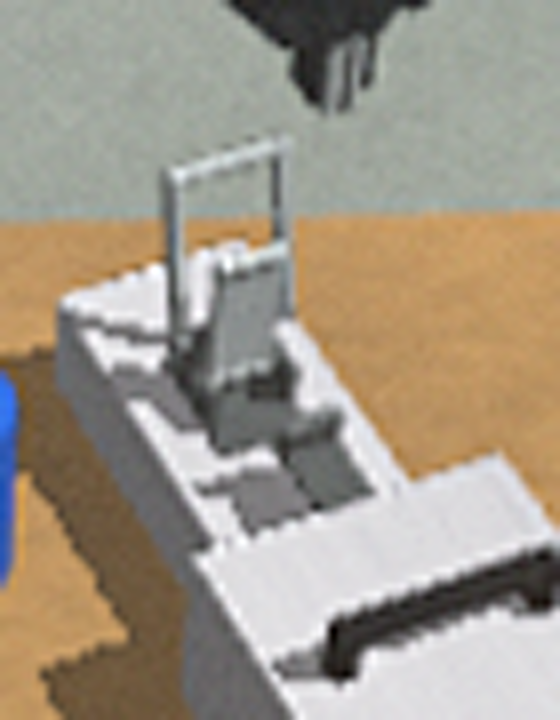

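View pics/top13c.png

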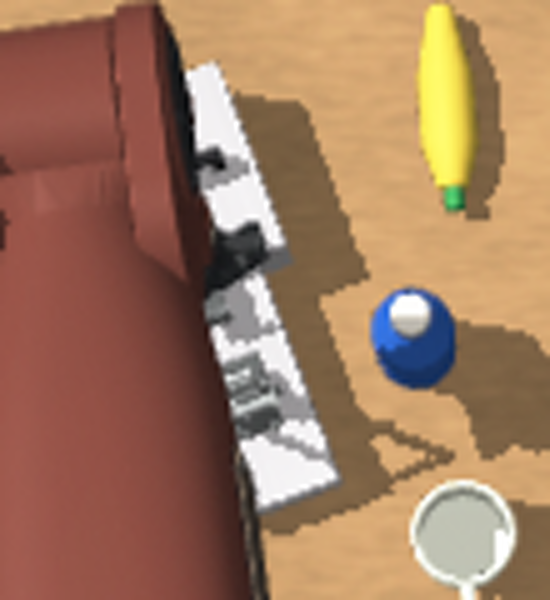

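```bash
cat >> h.py <<'E'
CA=np.radians(21.45); CC=np.array([.6366,.2003])
def c2w(p): # case mm -> world m
    p=np.atleast_2d(p)/1000; r=np.array([[np.cos(CA),-np.sin(CA)],[np.sin(CA),np.cos(CA)]]); return np.c_[p[:,:2]@r.T+CC,p[:,2]]
def w2c(p):
    p=np.atleast_2d(p); r=np.array([[np.cos(CA),-np.sin(CA)],[np.sin(CA),np.cos(CA)]]); return np.c_[(p[:,:2]-CC)@r,p[:,2]]*1000
E
python3 - <<'E'
from h import *
cw=tuple(np.load("c13.npy",allow_pickle=True)); cs=cam("scene")
im=cv2.imread("pics/w13.png"); crop(im,200,30,320,220,4,"pics/w13c.png")
S=lambda x,y:((x+.5)/8-.5+280,(y+.5)/8-.5+140)
p,e=two(cw,(258,106),cs,S(228,158)); print("crossbar",w2c(p),e)
for a,b in (((218,107),(170,172)),((297,106),(286,145))):
    p,e=two(cw,a,cs,S(*b)); print(w2c(p),e)
# checks: keeper top etc in wrist
for n,q in (("keeper lip",(-104,0,101)),("keepertop",(-113,0,101)),("pivot",(-169,0,72)),("step end",(-252,45,55)),("step end2",(-252,-45,55)),("plate edge",(-75,70,86)),("plate2",(-75,-70,86))): print(n,proj(cw,c2w(q)))
for th in (1.4,1.57,1.8,2.1):
    q=[-169-70*np.cos(th),0,72+70*np.sin(th)]; print(th,"tip end w",proj(cw,c2w(q)),"s",(proj(cs,c2w(q))-[280,140])*8)
E
```

```text
crossbar [[-196.1616   -0.1511  171.4884]] 0.00040379008672687
[[-195.5061  -27.3227  174.7369]] 0.0005458244044291859
[[-196.1127   26.9715  168.5841]] 0.0013712107153909371
keeper lip [[258.2991 198.3598]]
keepertop [[258.27   189.7017]]
pivot [[258.0717 128.5032]]
step end [[303.5303  40.6988]]
step end2 [[212.0433  41.0314]]
plate edge [[324.1239 219.4063]]
plate2 [[192.6439 219.8303]]
1.4 tip end w [[258.0358 123.6022]] s [[236.9627 231.945 ]]
1.57 tip end w [[258.0861 138.625 ]] s [[250.3372 249.3153]]
1.8 tip end w [[258.1506 157.59  ]] s [[267.9658 278.5088]]
2.1 tip end w [[258.221  177.7574]] s [[288.5709 323.8869]]
```

View pics/w13c.png

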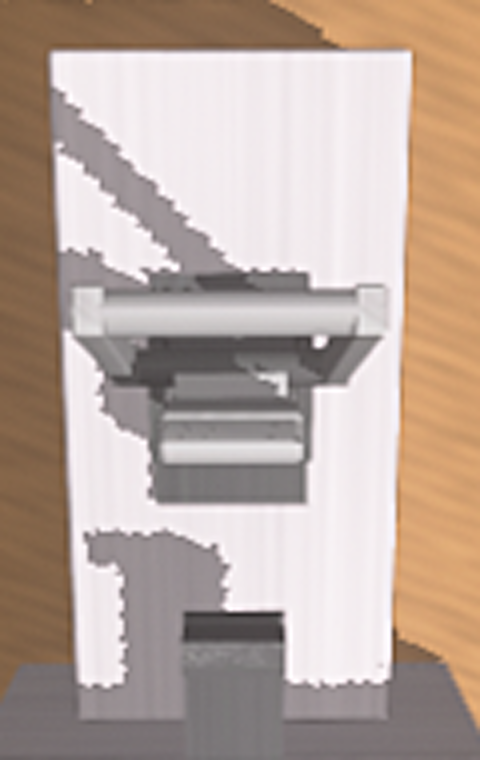

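```bash
cat > gc.py <<'E'
# usage: gc.py x z(fingertip) [y]: case mm
import sys; from h import *
x,zf=map(float,sys.argv[1:3]); y=float(sys.argv[3]) if len(sys.argv)>3 else 0
s,M=tool(); w=c2w([x,y,zf+22])[0]
d=M.T@(w-s['tool_pos'])/.025
phi=np.degrees(np.arctan2(M[1,0],M[0,0])); cur=w2c(s['tool_pos'])[0]; cur[2]-=22
a=np.array([np.cos(CA),np.sin(CA)]); F=s['contact_force']
print("t",round(s['time'],2),"tip case mm",cur,"phi",phi.round(2),"F case",np.array([F[:2]@a,F[1]*a[0]-F[0]*a[1],F[2]]),"shift",d.round(2),"turn",round(-np.radians(90+np.degrees(CA)-phi),3),"q6",s['q'][5].round(3))
E
python3 gc.py -222 190
```

```text
t 14.8 tip case mm [-125.8093    1.0473  264.3664] phi 111.13 F case [-0.3345  0.3017 -0.1345] shift [-0.06  2.98  3.84] turn -0.006 q6 -0.213
```

>>> step_arm(
  rows=[
    {"xyz": [-0.02, 0, 1.2], "turn": -0.006, "grip": 0},
    {"xyz": [-0.05, 0, 2.6], "turn": -0.006, "grip": 0},
    {"xyz": [-0.05, 0.6, 3.8], "turn": -0.006, "grip": 0},
    {"xyz": [-0.05, 1.8, 3.85], "turn": -0.006, "grip": 0},
    {"xyz": [-0.05, 2.9, 3.85], "turn": -0.006, "grip": 0},
  ],
)

```text
time: 15.22
tool_pos: [0.4294, 0.1187, 0.2144]
orientation: [-1.009, -1.482, 1.479]
contact_force: [1.6, -0.1, -0.9]
gripper_width: -0.001
```

>>> step_arm(
  rows=[
    {"xyz": [0, 0, 0], "turn": 0, "grip": 0},
    {"xyz": [0, 0, 0], "turn": 0, "grip": 0},
  ],
)

```text
time: 15.38
tool_pos: [0.4295, 0.119, 0.2142]
orientation: [-1.005, -1.479, 1.482]
contact_force: [1.0, 0.6, -0.3]
gripper_width: 0.001
```

```bash
python3 gc.py -222 162;  python3 - <<'E'
from h import *
im=ctrl.get_image("wrist");cv2.imwrite("pics/w14.png",im)
im=ctrl.get_image("scene");crop(im,270,110,370,230,6,"pics/scene14.png")
E
```

```text
t 15.38 tip case mm [-222.5122    0.0327  192.2261] phi 111.61 F case [ 1.1363  0.2434 -0.2943] shift [-0.    1.21 -0.02] turn 0.003 q6 -0.271
```

View pics/w14.png

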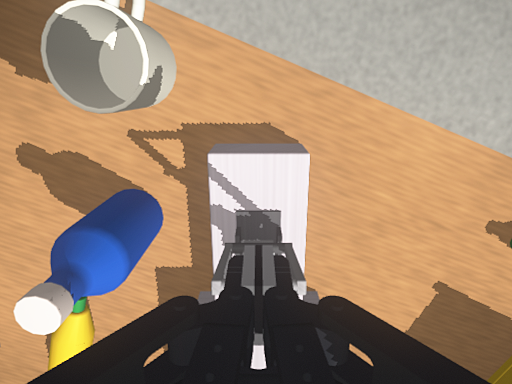

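View pics/scene14.png

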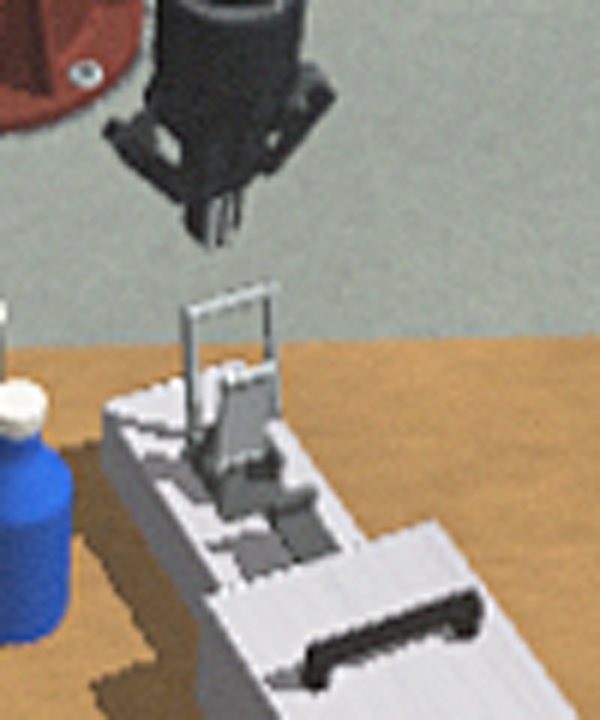

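>>> step_arm(
  rows=[
    {"xyz": [0, 0.5, 0], "turn": 0, "grip": 0},
    {"xyz": [0, 1.0, 0], "turn": 0, "grip": 0},
    {"xyz": [0, 1.2, 0], "turn": 0, "grip": 0},
    {"xyz": [0, 1.2, 0], "turn": 0, "grip": 0},
  ],
)

```text
time: 15.82
tool_pos: [0.4306, 0.1192, 0.1847]
orientation: [-1.005, -1.482, 1.483]
contact_force: [-0.2, -0.5, 0.0]
gripper_width: 0.0
```

>>> step_arm(
  rows=[
    {"xyz": [0, 0, -0.4], "turn": 0, "grip": 0},
    {"xyz": [0, -0.04, -0.8], "turn": 0, "grip": 0},
    {"xyz": [0, -0.04, -1.22], "turn": 0, "grip": 0},
    {"xyz": [0, 0.02, -1.65], "turn": 0, "grip": 0},
    {"xyz": [0, 0.08, -2.06], "turn": 0, "grip": 0},
  ],
)

```text
time: 16.23
tool_pos: [0.4799, 0.1387, 0.1833]
orientation: [-1.007, -1.484, 1.482]
contact_force: [-0.8, -0.3, 0.2]
gripper_width: 0.003
```

```bash
python3 gc.py -151 152;  python3 - <<'E'
from h import *
im=ctrl.get_image("scene");crop(im,270,110,370,230,6,"pics/scene15.png")
E
```

```text
t 16.23 tip case mm [-168.3665   -0.0407  161.2829] phi 111.72 F case [-0.9013 -0.013   0.1733] shift [-0.    0.37 -0.69] turn 0.005 q6 -0.244
```

View pics/scene15.png

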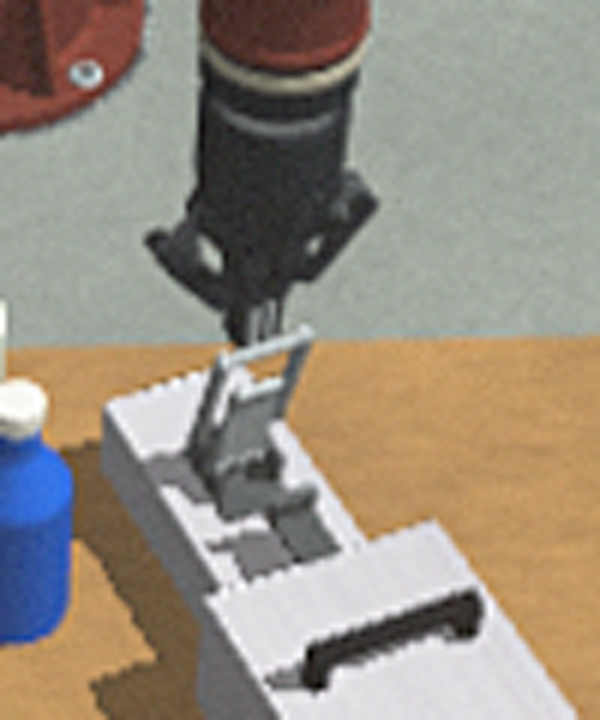

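>>> step_arm(
  rows=[
    {"xyz": [0, 0.14, -0.4], "turn": 0, "grip": 0},
    {"xyz": [0, 0.32, -0.8], "turn": 0, "grip": 0},
    {"xyz": [0, 0.62, -1.25], "turn": 0, "grip": 0},
    {"xyz": [0, 0.92, -1.6], "turn": 0, "grip": 0},
    {"xyz": [0, 0.95, -1.65], "turn": 0, "grip": 0},
  ],
)

```text
time: 16.7
tool_pos: [0.5173, 0.1538, 0.1572]
orientation: [-1.004, -1.482, 1.483]
contact_force: [-0.9, 0.4, -0.7]
gripper_width: 0.005
```

```bash
python3 gc.py -131 152;  python3 - <<'E'
from h import *
im=ctrl.get_image("scene");crop(im,270,110,370,230,6,"pics/scene16.png")
im=ctrl.get_image("wrist");cv2.imwrite("pics/w16.png",im)
E
```

```text
t 16.7 tip case mm [-128.0659    0.3409  135.1609] phi 111.73 F case [-0.6854  0.7018 -0.7   ] shift [-0.01 -0.67  0.12] turn 0.005 q6 -0.226
```

View pics/scene16.png

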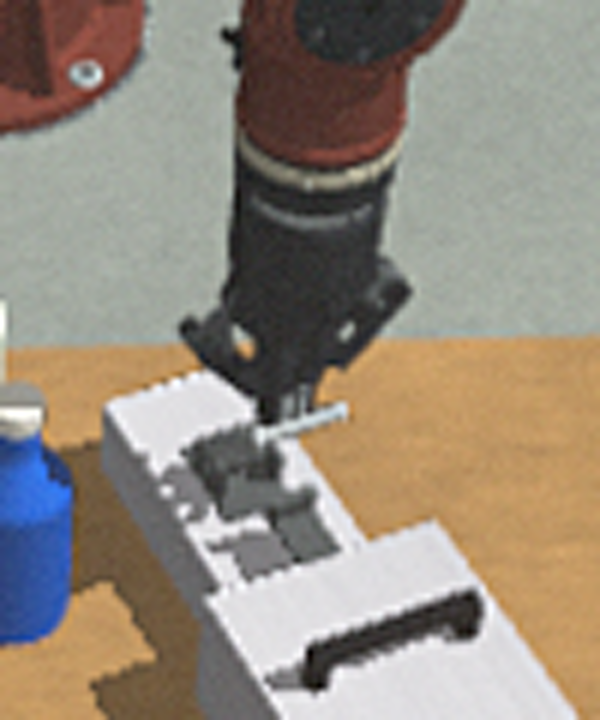

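View pics/w16.png

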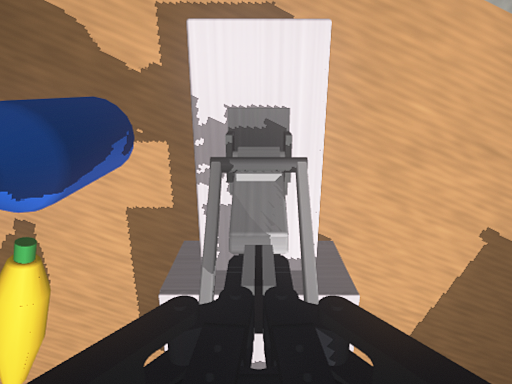

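>>> step_arm(
  rows=[
    {"xyz": [0, -0.6, 0.1], "turn": 0, "grip": 0},
    {"xyz": [0, -1.35, 0.1], "turn": 0, "grip": 0},
    {"xyz": [0, -1.35, 0.1], "turn": 0, "grip": 0},
    {"xyz": [0, -1.35, -0.4], "turn": 0, "grip": 0},
    {"xyz": [0, -1.35, -0.9], "turn": 0, "grip": 0},
  ],
)

```text
time: 17.22
tool_pos: [0.5372, 0.1616, 0.1932]
orientation: [-1.006, -1.483, 1.482]
contact_force: [0.9, -0.4, 0.3]
gripper_width: -0.002
```

>>> step_arm(
  rows=[
    {"xyz": [0, 0, 0], "turn": 0, "grip": 0},
  ],
)

```text
time: 17.3
tool_pos: [0.5388, 0.1621, 0.1928]
orientation: [-1.007, -1.484, 1.482]
contact_force: [-0.9, 0.2, 0.5]
gripper_width: 0.006
```

```bash
python3 gc.py -96 137;  python3 - <<'E'
from h import *
im=ctrl.get_image("scene");crop(im,270,110,370,230,6,"pics/scene17.png")
im=ctrl.get_image("wrist");cv2.imwrite("pics/w17.png",im)
E
```

```text
t 17.3 tip case mm [-105.0153    0.1922  170.7991] phi 111.72 F case [-0.7733  0.5488  0.4881] shift [-0.01  1.35 -0.36] turn 0.005 q6 -0.217
```

View pics/scene17.png

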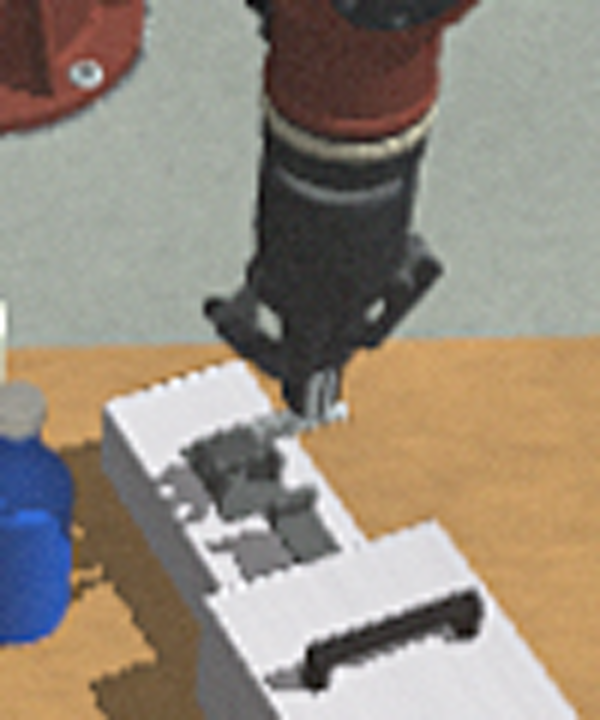

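View pics/w17.png

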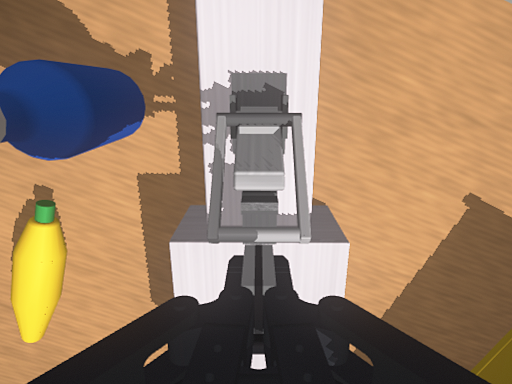

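Run:
```python
from h import *
c=cam("wrist")
for th in (1.6,1.8,2.0,2.1):
    C,S=np.cos(th),np.sin(th)
    q=[-169-70*C,0,72+70*S]; pin=np.array([-169-18.1*C-8.5*S,0,72+18.1*S-8.5*C])
    o=w2c(c[3][:3,3])[0]; p2=w2c(onplane(c,[(258,237)],.1))[0]; d=p2-o
    a=d@d-0; 
    f=lambda t:np.hypot(*(o+d*t-pin)[[0,2]])-82
    from scipy.optimize import brentq
    ts=np.linspace(.3,1.2,200); v=[f(t) for t in ts]; sol=[o+d*brentq(f,ts[i],ts[i+1]) for i in range(199) if v[i]*v[i+1]<0]
    print(th,"tip",proj(c,c2w(q)),"pin",pin,proj(c,c2w(pin)),"crossbar",[ (s.round(1), np.degrees(np.arctan2(s[2]-pin[2],s[0]-pin[0])).round(1)) for s in sol])
print(proj(c,c2w([(-113,0,101),(-104,0,101)])))
```

```text
1.6 tip [[260.0506 132.1728]] pin [-176.9679    0.       90.3405] [[259.6881 106.7462]] crossbar []
1.8 tip [[259.9057 157.683 ]] pin [-173.1653    0.       91.5579] [[259.6702 112.796 ]] crossbar [(array([-103. ,   -0.9,  134.1]), np.float64(31.2)), (array([-96.1,  -0.9, 119.5]), np.float64(20.0))]
2.0 tip [[259.7528 179.0915]] pin [-169.1968    0.       91.9955] [[259.6461 118.9919]] crossbar [(array([-110.1,   -0.9,  148.9]), np.float64(43.9)), (array([-87.9,  -0.9, 102.4]), np.float64(7.3))]
2.1 tip [[259.6772 187.9183]] pin [-167.1996    0.       91.9153] [[259.632  122.0465]] crossbar [(array([-111.8,   -0.9,  152.4]), np.float64(47.5)), (array([-85.4,  -0.8,  97.2]), np.float64(3.7))]
[[259.3368 203.1776]
 [259.2827 215.2544]]
```

>>> step_arm(
  rows=[
    {"xyz": [0, 0.3, 0.1], "turn": 0, "grip": 0},
    {"xyz": [0, 0.6, 0.08], "turn": 0, "grip": 0},
    {"xyz": [0, 0.9, -0.1], "turn": 0, "grip": 0},
    {"xyz": [0, 1.2, -0.25], "turn": 0, "grip": 0},
    {"xyz": [0, 1.5, -0.4], "turn": 0, "grip": 0},
  ],
)

```text
time: 17.82
tool_pos: [0.5467, 0.1655, 0.154]
orientation: [-1.005, -1.482, 1.483]
contact_force: [1.2, -0.3, -0.0]
gripper_width: 0.0
```

```bash
python3 gc.py -87 117;  python3 - <<'E'
from h import *
im=ctrl.get_image("scene");crop(im,270,110,370,230,6,"pics/scene18.png")
im=ctrl.get_image("wrist");cv2.imwrite("pics/w18.png",im)
E
```

```text
t 17.82 tip case mm [-96.3881   0.469  132.0251] phi 111.72 F case [ 1.0138 -0.6815 -0.0229] shift [-0.02  0.6  -0.38] turn 0.005 q6 -0.213
```

View pics/scene18.png

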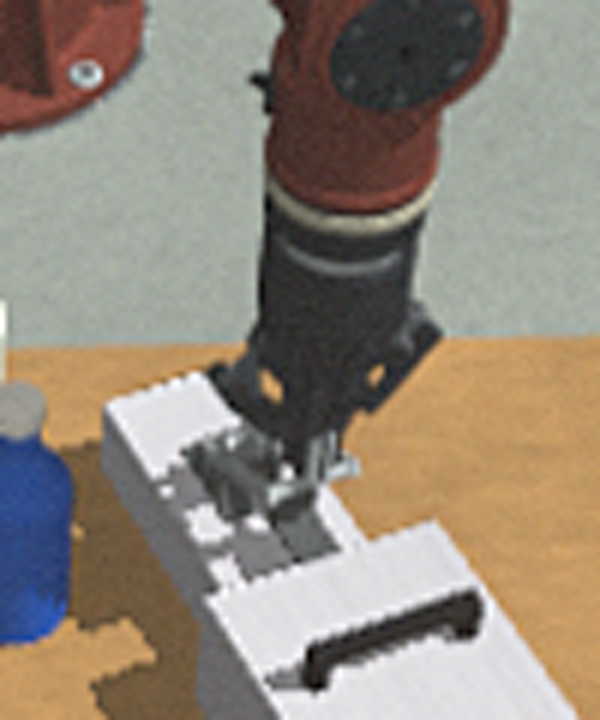

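View pics/w18.png

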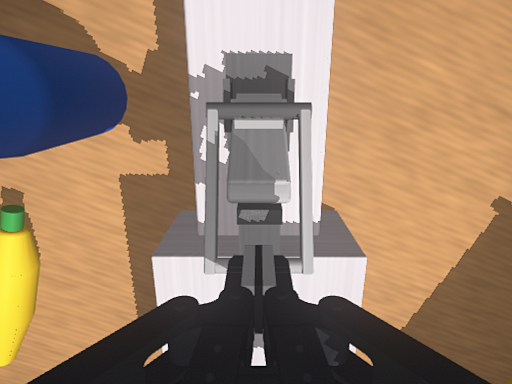

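>>> step_arm(
  rows=[
    {"xyz": [0, 0.3, -0.14], "turn": 0, "grip": 0},
    {"xyz": [0, 0.65, -0.28], "turn": 0, "grip": 0},
    {"xyz": [0, 0.95, -0.36], "turn": 0, "grip": 0},
    {"xyz": [0, 1.25, -0.4], "turn": 0, "grip": 0},
    {"xyz": [0, 1.4, -0.4], "turn": 0, "grip": 0},
  ],
)

```text
time: 18.33
tool_pos: [0.5556, 0.1691, 0.1186]
orientation: [-1.004, -1.482, 1.483]
contact_force: [0.4, -0.3, -0.1]
gripper_width: -0.0
```

```bash
python3 gc.py -86 95
```

```text
t 18.33 tip case mm [-86.7928   0.597   96.616 ] phi 111.73 F case [ 0.2629 -0.3764 -0.1365] shift [-0.02  0.06 -0.03] turn 0.005 q6 -0.21
```

>>> step_arm(
  rows=[
    {"xyz": [0, 0.06, 0], "turn": 0, "grip": 0},
    {"xyz": [0, 0.12, 0], "turn": 0, "grip": 0},
    {"xyz": [0, 0.12, 0], "turn": 0, "grip": 0},
  ],
)

```text
time: 18.58
tool_pos: [0.5558, 0.1691, 0.1169]
orientation: [-1.005, -1.483, 1.483]
contact_force: [-0.9, 0.1, 0.2]
gripper_width: -0.003
```

```bash
python3 gc.py -86 95
```

```text
t 18.58 tip case mm [-86.6175   0.515   94.9341] phi 111.73 F case [-0.8282  0.4486  0.1533] shift [-0.02 -0.   -0.02] turn 0.005 q6 -0.21
```

>>> step_arm(
  rows=[
    {"xyz": [0, 0.06, 0], "turn": 0, "grip": 0},
    {"xyz": [0, 0.12, 0], "turn": 0, "grip": 0},
    {"xyz": [0, 0.12, 0], "turn": 0, "grip": 0},
  ],
)

```text
time: 18.83
tool_pos: [0.5564, 0.1692, 0.1155]
orientation: [-1.007, -1.484, 1.482]
contact_force: [-4.1, -0.9, 12.4]
gripper_width: -0.0
```

```bash
python3 gc.py -86 95
python3 - <<'E'
from h import *
im=ctrl.get_image("wrist");cv2.imwrite("pics/w19.png",im)
E
```

```text
t 18.83 tip case mm [-86.0543   0.4139  93.5376] phi 111.73 F case [-4.1257  0.6522 12.4491] shift [-0.02 -0.06 -0.  ] turn 0.005 q6 -0.21
```

View pics/w19.png

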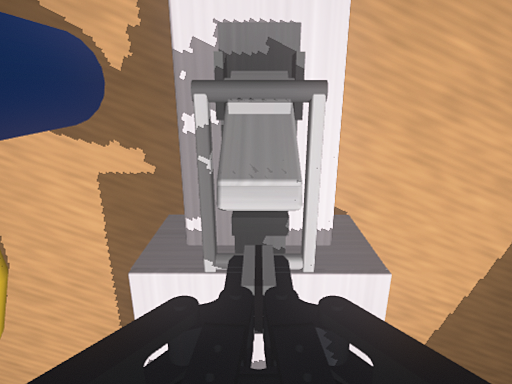

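>>> step_arm(
  rows=[
    {"xyz": [0, -0.4, 0], "turn": 0, "grip": 0},
    {"xyz": [0, -0.8, 0], "turn": 0, "grip": 0},
    {"xyz": [0, -0.8, -0.5], "turn": 0, "grip": 0},
    {"xyz": [0, -0.8, -0.9], "turn": 0, "grip": 0},
    {"xyz": [0, -0.8, -0.9], "turn": 0, "grip": 0},
  ],
)

```text
time: 19.3
tool_pos: [0.5788, 0.178, 0.1352]
orientation: [-1.007, -1.485, 1.481]
contact_force: [0.4, 0.0, -0.2]
gripper_width: 0.0
```

```bash
python3 gc.py -64 89
python3 - <<'E'
from h import *
c=cam("wrist"); im=ctrl.get_image("wrist");cv2.imwrite("pics/w20.png",im)
print(proj(c,c2w([(-85,0,94),(-103,0,94),(-107,0,101),(-104,0,101)])))
im=ctrl.get_image("scene");crop(im,270,110,370,230,6,"pics/scene20.png")
E
```

```text
t 19.3 tip case mm [-61.9189   0.3528 113.2373] phi 111.73 F case [ 0.3728 -0.1241 -0.1877] shift [-0.01  0.97  0.09] turn 0.005 q6 -0.202
[[259.9978 204.4995]
 [260.1707 171.5112]
 [260.2891 167.1064]
 [260.2572 173.0678]]
```

View pics/w20.png

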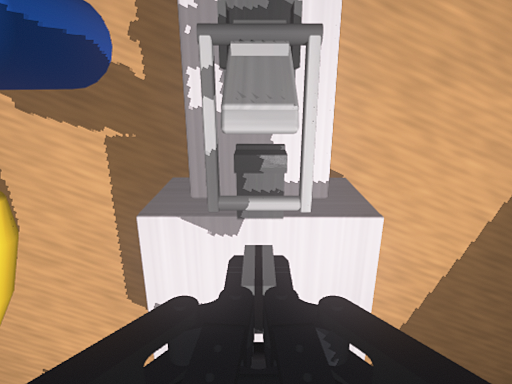

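View pics/scene20.png

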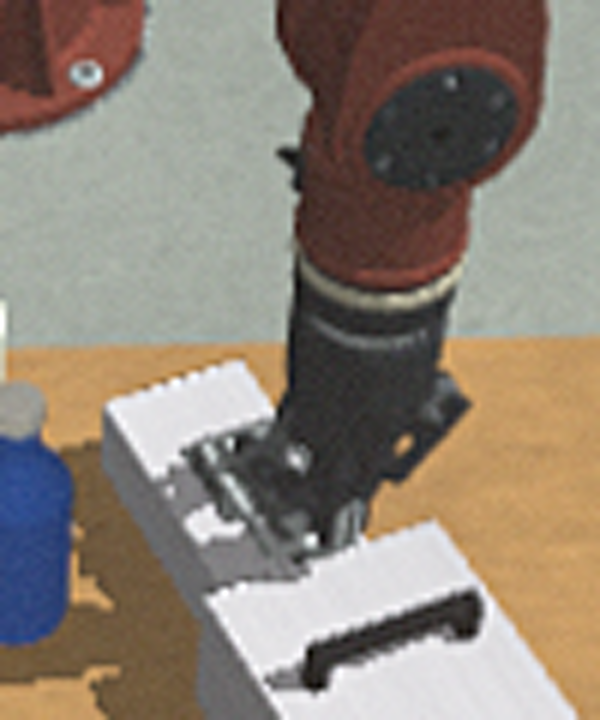

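>>> step_arm(
  rows=[
    {"xyz": [0, 0.4, 0.05], "turn": 0, "grip": 0},
    {"xyz": [0, 0.8, 0.05], "turn": 0, "grip": 0},
    {"xyz": [0, 0.98, 0.05], "turn": 0, "grip": 0},
    {"xyz": [0, 0.98, 0.05], "turn": 0, "grip": 0},
  ],
)

```text
time: 19.73
tool_pos: [0.5745, 0.1767, 0.1085]
orientation: [-1.004, -1.481, 1.484]
contact_force: [0.1, -0.5, 0.3]
gripper_width: -0.001
```

```bash
python3 gc.py -70 88
```

```text
t 19.73 tip case mm [-66.4137   0.7603  86.5294] phi 111.72 F case [-0.1176 -0.4812  0.2635] shift [-0.03 -0.06  0.14] turn 0.005 q6 -0.202
```

>>> step_arm(
  rows=[
    {"xyz": [0, 0, 0.15], "turn": 0, "grip": 0},
    {"xyz": [0, 0, 0.3], "turn": 0, "grip": 0},
    {"xyz": [0, 0, 0.45], "turn": 0, "grip": 0},
  ],
)

```text
time: 19.98
tool_pos: [0.5659, 0.173, 0.1097]
orientation: [-1.007, -1.485, 1.482]
contact_force: [4.4, 1.4, -0.2]
gripper_width: -0.004
```

```bash
python3 gc.py -88 88
python3 - <<'E'
from h import *
c=cam("wrist"); im=ctrl.get_image("wrist");cv2.imwrite("pics/w21.png",im)
E
```

```text
t 19.98 tip case mm [-75.7775   0.4571  87.6545] phi 111.73 F case [ 4.6296 -0.3014 -0.1587] shift [-0.02 -0.01  0.49] turn 0.005 q6 -0.206
```

View pics/w21.png

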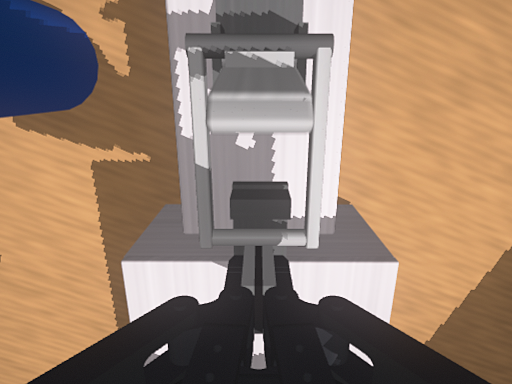

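>>> step_arm(
  rows=[
    {"xyz": [0, 0.01, 0.15], "turn": 0, "grip": 0},
    {"xyz": [0, 0.02, 0.3], "turn": 0, "grip": 0},
    {"xyz": [0, 0.02, 0.4], "turn": 0, "grip": 0},
  ],
)

```text
time: 20.28
tool_pos: [0.5564, 0.1692, 0.1093]
orientation: [-1.006, -1.484, 1.482]
contact_force: [5.4, 2.1, 0.6]
gripper_width: -0.004
```

```bash
python3 gc.py -88 88
python3 - <<'E'
from h import *
c=cam("wrist"); im=ctrl.get_image("wrist");cv2.imwrite("pics/w22.png",im)
for x in (-95,-99,-103): print(x,proj(c,c2w([(x,0,90),(x,0,94)])))
im=ctrl.get_image("scene");crop(im,270,110,370,230,6,"pics/scene22.png")
E
```

```text
t 20.28 tip case mm [-85.9766   0.4162  87.3045] phi 111.73 F case [5.7683 0.0278 0.5666] shift [-0.02 -0.03  0.08] turn 0.005 q6 -0.21
-95 [[259.9233 247.7401]
 [259.9664 251.7424]]
-99 [[259.9635 240.2048]
 [260.008  244.0521]]
-103 [[260.0043 232.5446]
 [260.0502 236.231 ]]
```

View pics/w22.png

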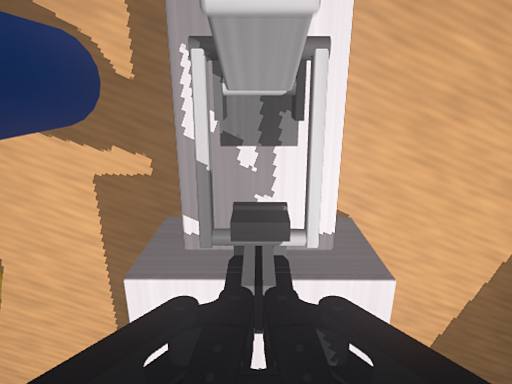

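View pics/scene22.png

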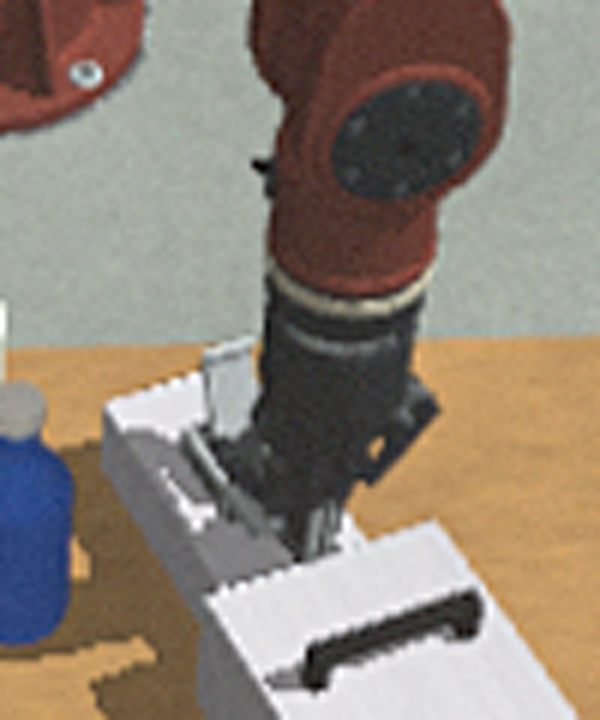

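>>> step_arm(
  rows=[
    {"xyz": [0, 0, 0.08], "turn": 0, "grip": 0},
    {"xyz": [0, 0, 0.14], "turn": 0, "grip": 0},
    {"xyz": [0, 0, 0.14], "turn": 0, "grip": 0},
  ],
)

```text
time: 20.63
tool_pos: [0.5535, 0.1681, 0.1094]
orientation: [-1.007, -1.485, 1.482]
contact_force: [5.6, 2.1, 0.5]
gripper_width: 0.004
```

```bash
python3 gc.py -88 88
python3 - <<'E'
from h import *
c=cam("wrist"); im=ctrl.get_image("wrist");cv2.imwrite("pics/w23.png",im);crop(im,160,0,360,270,2.5,"pics/w23c.png")
for th in (.9,1.0,1.1,1.2,1.3):
    q=[-169-70*np.cos(th),0,72+70*np.sin(th)]; q2=[-169-70*np.cos(th)+3*np.sin(th),0,72+70*np.sin(th)+3*np.cos(th)];print(th,proj(c,c2w([q,q2]))) 
for x in (-99,-103): print(x,proj(c,c2w([(x,24.5,90),(x+4,24.5,90),(x-4,24.5,90)])))
E
```

```text
t 20.63 tip case mm [-89.0835   0.3775  87.4416] phi 111.73 F case [ 5.9873 -0.1299  0.4589] shift [-0.02 -0.02 -0.04] turn 0.005 q6 -0.211
0.9 [[262.8964 -79.2089]
 [262.9244 -71.6102]]
1.0 [[262.941  -59.734 ]
 [262.9515 -50.4948]]
1.1 [[262.9435 -36.6431]
 [262.9351 -25.9979]]
1.2 [[262.9016 -10.575 ]
 [262.874    1.1387]]
1.3 [[262.8156  17.6115]
 [262.7698  29.9805]]
-99 [[311.0759 246.0749]
 [310.6213 253.5072]
 [311.538  238.5202]]
-103 [[311.538  238.5202]
 [311.0759 246.0749]
 [312.0077 230.8399]]
```

View pics/w23c.png

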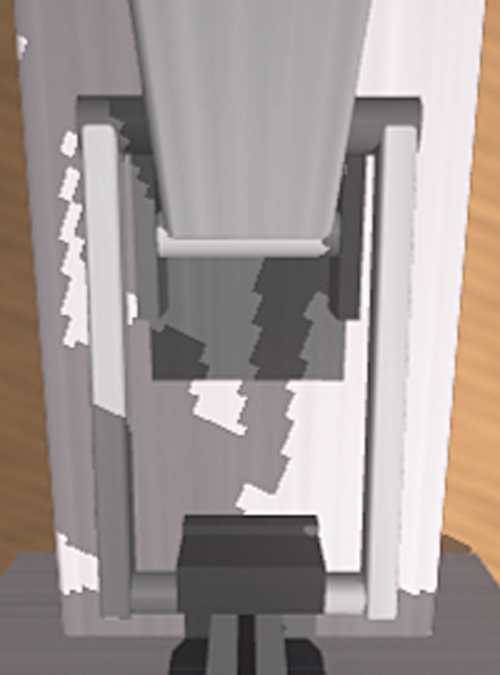

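>>> step_arm(
  rows=[
    {"xyz": [0, 0, -0.15], "turn": 0, "grip": 0},
    {"xyz": [0, -0.1, -0.3], "turn": 0, "grip": 0},
    {"xyz": [0, -1.0, -0.3], "turn": 0, "grip": 0},
    {"xyz": [0, -2.3, -0.3], "turn": 0, "grip": 0},
    {"xyz": [0, -3.4, -0.3], "turn": 0, "grip": 0},
  ],
)

```text
time: 21.1
tool_pos: [0.5587, 0.1704, 0.1948]
orientation: [-1.003, -1.48, 1.484]
contact_force: [-0.0, 0.1, 0.6]
gripper_width: 0.0
```

>>> step_arm(
  rows=[
    {"xyz": [0, 0, 0.5], "turn": 0, "grip": 0},
    {"xyz": [0, 0, 1.5], "turn": 0, "grip": 0},
    {"xyz": [0, 0, 2.7], "turn": 0, "grip": 0},
    {"xyz": [0, 0, 3.2], "turn": 0, "grip": 0},
    {"xyz": [0, 0, 3.2], "turn": 0, "grip": 0},
  ],
)

```text
time: 21.52
tool_pos: [0.4822, 0.1402, 0.1939]
orientation: [-1.003, -1.48, 1.484]
contact_force: [0.5, 1.3, 0.3]
gripper_width: -0.003
```

```bash
python3 gc.py -168 124
python3 - <<'E'
from h import *
c=cam("wrist"); im=ctrl.get_image("wrist");cv2.imwrite("pics/w24.png",im)
im=ctrl.get_image("scene");cv2.imwrite("pics/scene24f.png",im);crop(im,270,130,360,230,7,"pics/scene24.png")
cs=cam("scene")
for th in (.9,1.1,1.3):
    q=[-169-70*np.cos(th),0,72+70*np.sin(th)];print(th,proj(c,c2w(q)),(proj(cs,c2w(q))-[270,130])*7)
for x in (-99,-103): print(x,proj(c,c2w([(x,0,90)])),(proj(cs,c2w([(x,0,90)]))-[270,130])*7)
E
```

```text
t 21.52 tip case mm [-165.7372    0.5065  171.8973] phi 111.71 F case [0.9212 0.9826 0.3402] shift [-0.02  1.92  0.08] turn 0.005 q6 -0.241
0.9 [[259.5723 151.643 ]] [[245.1202 250.1862]]
1.1 [[259.5484 174.4486]] [[257.2908 255.1402]]
1.3 [[259.4952 198.8319]] [[270.5082 265.6792]]
-99 [[258.7802 283.9674]] [[349.5033 466.2755]]
-103 [[258.797  279.6228]] [[345.481  460.3015]]
```

View pics/w24.png

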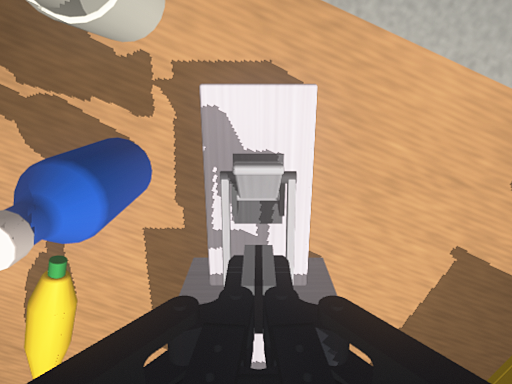

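View pics/scene24.png

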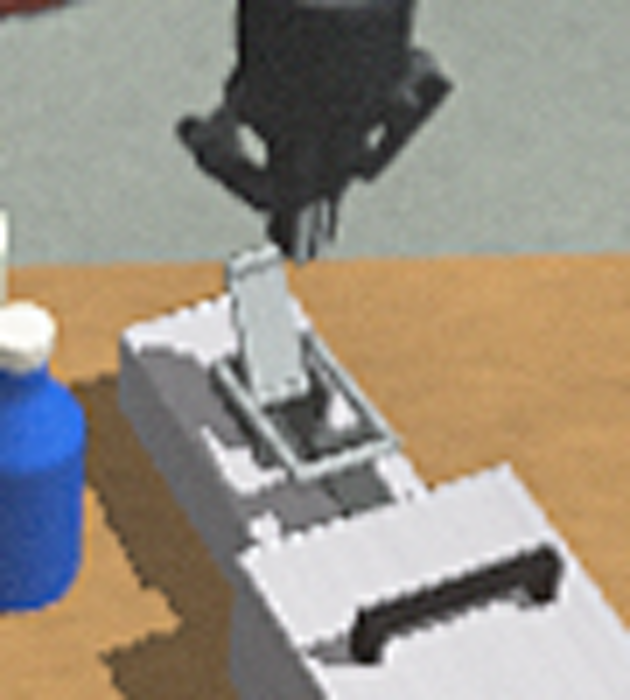

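>>> step_arm(
  rows=[
    {"xyz": [0, 0.6, 0.04], "turn": 0, "grip": 0},
    {"xyz": [-0.02, 1.2, 0.08], "turn": 0, "grip": 0},
    {"xyz": [-0.02, 1.75, 0.08], "turn": 0, "grip": 0},
    {"xyz": [-0.02, 1.92, 0.08], "turn": 0, "grip": 0},
    {"xyz": [-0.02, 1.92, 0.08], "turn": 0, "grip": 0},
  ],
)

```text
time: 22.03
tool_pos: [0.4837, 0.1399, 0.145]
orientation: [-1.004, -1.481, 1.484]
contact_force: [0.1, -0.9, -0.0]
gripper_width: 0.001
```

>>> step_arm(
  rows=[
    {"xyz": [0, 0.02, 0.25], "turn": 0, "grip": 0},
    {"xyz": [0, 0.06, 0.5], "turn": 0, "grip": 0},
    {"xyz": [0, 0.17, 0.7], "turn": 0, "grip": 0},
    {"xyz": [0, 0.28, 0.87], "turn": 0, "grip": 0},
  ],
)

```text
time: 22.37
tool_pos: [0.4631, 0.1316, 0.1394]
orientation: [-1.006, -1.483, 1.483]
contact_force: [0.9, -0.1, 1.0]
gripper_width: 0.002
```

```bash
python3 gc.py -198 110
python3 - <<'E'
from h import *
im=ctrl.get_image("scene");crop(im,270,130,360,230,7,"pics/scene25.png")
im=ctrl.get_image("wrist");cv2.imwrite("pics/w25.png",im)
E
```

```text
t 22.37 tip case mm [-186.6252   -0.512   117.4145] phi 111.73 F case [ 0.7711 -0.3881  0.9994] shift [0.02 0.3  0.46] turn 0.005 q6 -0.254
```

View pics/scene25.png

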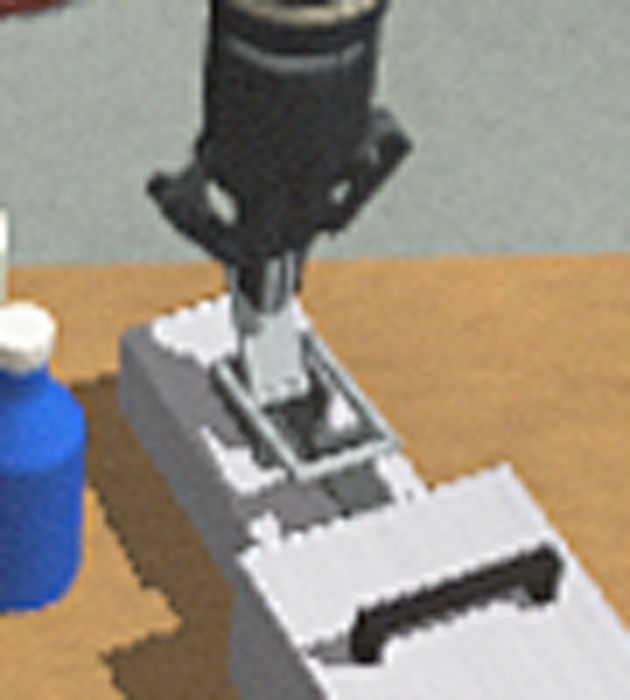

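>>> step_arm(
  rows=[
    {"xyz": [0, 0.15, 0.18], "turn": 0, "grip": 0},
    {"xyz": [0, 0.3, 0.35], "turn": 0, "grip": 0},
    {"xyz": [0, 0.48, 0.5], "turn": 0, "grip": 0},
    {"xyz": [0, 0.66, 0.62], "turn": 0, "grip": 0},
    {"xyz": [0, 0.86, 0.73], "turn": 0, "grip": 0},
  ],
)

```text
time: 22.88
tool_pos: [0.446, 0.1248, 0.1171]
orientation: [-1.005, -1.482, 1.483]
contact_force: [0.4, -0.7, 1.9]
gripper_width: 0.005
```

```bash
python3 gc.py -209.6 91
python3 - <<'E'
from h import *
im=ctrl.get_image("scene");crop(im,270,130,360,230,7,"pics/scene26.png")
im=ctrl.get_image("wrist");cv2.imwrite("pics/w26.png",im)
E
```

```text
t 22.88 tip case mm [-204.9727   -0.6029   95.0907] phi 111.72 F case [ 0.0618 -0.823   1.8646] shift [0.03 0.16 0.18] turn 0.005 q6 -0.264
```

View pics/scene26.png

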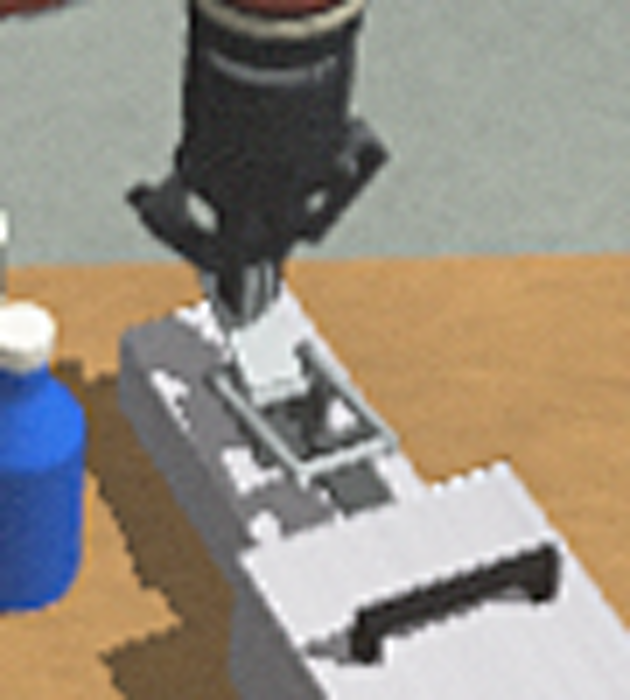

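View pics/w26.png

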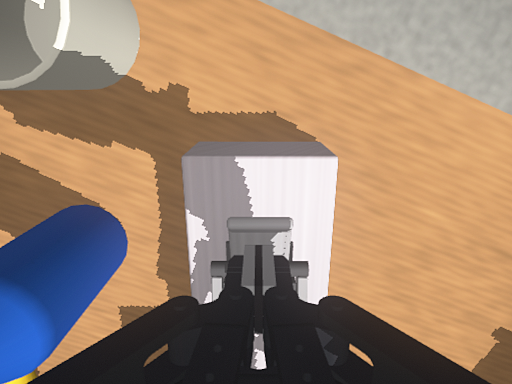

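>>> step_arm(
  rows=[
    {"xyz": [0, 0.2, 0.08], "turn": 0, "grip": 0},
    {"xyz": [0, 0.4, 0.14], "turn": 0, "grip": 0},
    {"xyz": [0, 0.6, 0.18], "turn": 0, "grip": 0},
    {"xyz": [0, 0.75, 0.2], "turn": 0, "grip": 0},
    {"xyz": [0, 0.75, 0.2], "turn": 0, "grip": 0},
  ],
)

```text
time: 23.4
tool_pos: [0.4416, 0.1231, 0.0982]
orientation: [-1.005, -1.482, 1.483]
contact_force: [-0.9, -0.4, -0.3]
gripper_width: -0.003
```

```bash
python3 gc.py -213 75
```

```text
t 23.4 tip case mm [-209.7152   -0.5533   76.1982] phi 111.72 F case [-0.9959 -0.0048 -0.3005] shift [0.02 0.05 0.13] turn 0.005 q6 -0.267
```

>>> step_arm(
  rows=[
    {"xyz": [0, 0.05, 0], "turn": 0, "grip": 0},
    {"xyz": [0, 0.1, 0], "turn": 0, "grip": 0},
    {"xyz": [0, 0.14, 0], "turn": 0, "grip": 0},
  ],
)

```text
time: 23.65
tool_pos: [0.4418, 0.1231, 0.0971]
orientation: [-1.006, -1.483, 1.483]
contact_force: [-14.9, -3.3, 52.7]
gripper_width: -0.0
```

```bash
python3 gc.py -213 75
```

```text
t 23.65 tip case mm [-209.5254   -0.6209   75.1022] phi 111.73 F case [-15.0577   2.3697  52.6613] shift [0.03 0.   0.14] turn 0.005 q6 -0.267
```

>>> step_arm(
  rows=[
    {"xyz": [0, -0.3, 0], "turn": 0, "grip": 0},
    {"xyz": [0, -0.9, 0], "turn": 0, "grip": 0},
    {"xyz": [0, -2.0, 0], "turn": 0, "grip": 0},
    {"xyz": [0, -3.4, 0], "turn": 0, "grip": 0},
    {"xyz": [0, -4.6, 0], "turn": 0, "grip": 0},
  ],
)

```text
time: 24.07
tool_pos: [0.4416, 0.1232, 0.2117]
orientation: [-1.005, -1.483, 1.483]
contact_force: [1.7, -0.0, 0.4]
gripper_width: -0.003
```

>>> step_arm(
  rows=[
    {"xyz": [0, -1, 0], "turn": 0, "grip": 0},
    {"xyz": [0, -2, 0], "turn": 0, "grip": 0},
    {"xyz": [0, -2.5, 0], "turn": 0, "grip": 0},
    {"xyz": [0, -2.5, 0], "turn": 0, "grip": 0},
  ],
)

```text
time: 24.4
tool_pos: [0.4433, 0.1233, 0.2753]
orientation: [-1.009, -1.486, 1.481]
contact_force: [1.0, -0.5, 0.4]
gripper_width: 0.002
```

```bash
python3 gc.py -213 250
python3 - <<'E'
from h import *
c=cam("wrist"); im=ctrl.get_image("wrist");cv2.imwrite("pics/w27.png",im)
cs=cam("scene");im=ctrl.get_image("scene");cv2.imwrite("pics/scene27f.png",im);crop(im,270,130,370,240,7,"pics/scene27.png")
for q in [(-239,0,75),(-103,0,90),(-110,0,101)]: print(q,proj(c,c2w(q)),(proj(cs,c2w(q))-[270,130])*7)
E
```

```text
t 24.4 tip case mm [-208.0349   -0.9526  253.3168] phi 111.73 F case [ 0.782  -0.869   0.3898] shift [0.04 0.13 0.2 ] turn 0.005 q6 -0.267
(-239, 0, 75) [[260.7149 141.1498]] [[214.2452 289.4242]]
(-103, 0, 90) [[260.0935 270.0154]] [[345.481  460.3015]]
(-110, 0, 101) [[260.1745 269.7999]] [[340.5112 434.1571]]
```

View pics/w27.png

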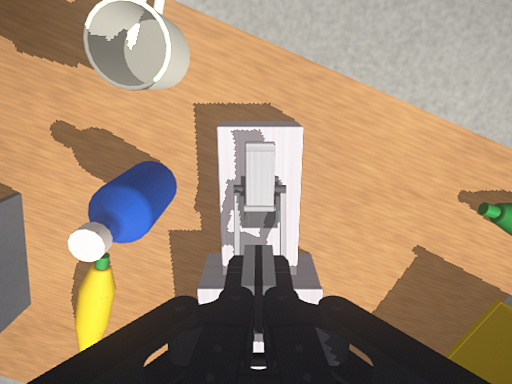

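View pics/scene27.png

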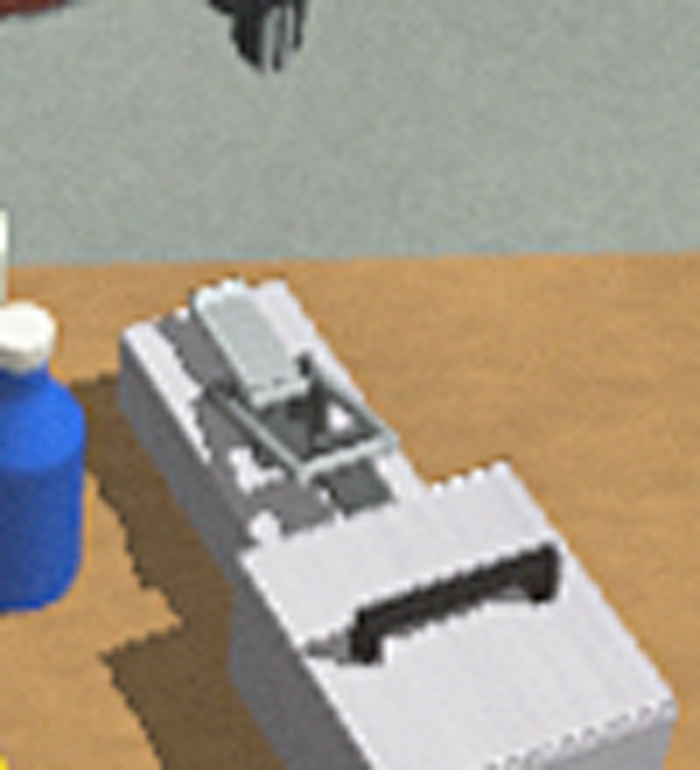

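>>> step_arm(
  rows=[
    {"xyz": [0, 0.2, -1.2], "turn": 0, "grip": 0},
    {"xyz": [0, 0.8, -2.4], "turn": 0, "grip": 0},
    {"xyz": [0, 1.6, -3.6], "turn": 0, "grip": 0},
    {"xyz": [0, 2.4, -4.8], "turn": 0, "grip": 0},
    {"xyz": [0, 2.6, -5.0], "turn": 0, "grip": 0},
  ],
)

```text
time: 24.92
tool_pos: [0.5593, 0.1703, 0.2022]
orientation: [-1.001, -1.479, 1.485]
contact_force: [-1.8, -1.4, -0.6]
gripper_width: 0.001
```

>>> step_arm(
  rows=[
    {"xyz": [0, 0, 0], "turn": 0, "grip": 0},
    {"xyz": [0, 0, 0], "turn": 0, "grip": 0},
  ],
)

```text
time: 25.08
tool_pos: [0.5567, 0.1692, 0.2064]
orientation: [-1.003, -1.48, 1.484]
contact_force: [-0.6, -0.8, 0.5]
gripper_width: 0.001
```

```bash
python3 gc.py -213 250
python3 - <<'E'
from h import *
c=cam("wrist"); im=ctrl.get_image("wrist");cv2.imwrite("pics/w28.png",im); crop(im,180,0,340,270,2.2,"pics/w28c.png")
for q in [(-239,0,75),(-239,0,69),(-239,0,85),(-103,-24,90),(-107,-24,90),(-110,0,101),(-75,70,86)]: print(q,(proj(c,c2w(q))-[180,0])*2.2)
E
```

```text
t 25.08 tip case mm [-85.776    0.2532 184.4494] phi 111.74 F case [-0.874  -0.4996  0.5089] shift [ 0.02 -2.61  5.1 ] turn 0.005 q6 -0.21
(-239, 0, 75) [[176.52  -53.143]]
(-239, 0, 69) [[176.3912 -46.821 ]]
(-239, 0, 85) [[176.7504 -64.4486]]
(-103, -24, 90) [[104.8784 392.2728]]
(-107, -24, 90) [[104.5719 380.9584]]
(-110, 0, 101) [[174.988  380.5637]]
(-75, 70, 86) [[368.1091 465.0581]]
```

View pics/w28c.png

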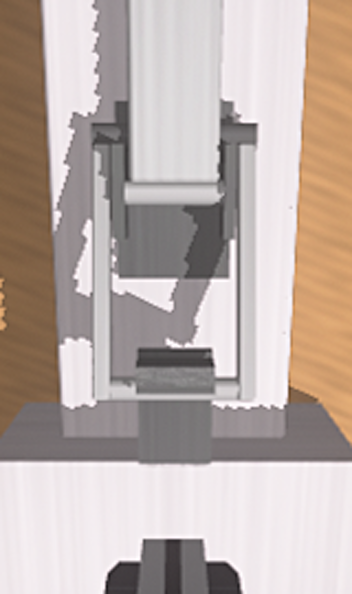

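>>> step_arm(
  rows=[
    {"xyz": [0, -1, 1], "turn": 0, "grip": 0},
    {"xyz": [0, -2, 2], "turn": 0, "grip": 0},
    {"xyz": [0, -3, 3.2], "turn": 0, "grip": 0},
    {"xyz": [0, -3.5, 4.4], "turn": 0, "grip": 0},
    {"xyz": [0, -3.5, 5.0], "turn": 0, "grip": 0},
  ],
)

```text
time: 25.55
tool_pos: [0.4396, 0.1223, 0.2992]
orientation: [-1.01, -1.486, 1.481]
contact_force: [0.6, 0.6, 0.6]
gripper_width: 0.001
```

>>> step_arm(
  rows=[
    {"xyz": [0, 0, 0], "turn": 0, "grip": 0},
    {"xyz": [0, 0, 0], "turn": 0, "grip": 0},
    {"xyz": [0, 0, 0], "turn": 0, "grip": 0},
  ],
)

```text
time: 25.8
tool_pos: [0.4421, 0.1231, 0.2958]
orientation: [-1.007, -1.484, 1.482]
contact_force: [-0.2, 0.1, -0.1]
gripper_width: 0.002
```

```bash
python3 gc.py -213 250
python3 - <<'E'
from h import *
im=ctrl.get_image("scene");cv2.imwrite("pics/scene29.png",im); a=cv2.imread("pics/scene0.png"); d=cv2.absdiff(a,im).max(2); cv2.imwrite("pics/diff29.png",d)
c=cam("wrist");im=ctrl.get_image("wrist");cv2.imwrite("pics/w29.png",im)
for q in [(-239,0,75),(-239,0,85)]: print(proj(c,c2w(q)))
E
```

```text
t 25.8 tip case mm [-209.2526   -0.6873  273.8339] phi 111.71 F case [-0.1724  0.1567 -0.0887] shift [0.03 0.95 0.15] turn 0.005 q6 -0.267
[[260.1155 139.7543]]
[[260.1699 141.2647]]
```

View pics/scene29.png

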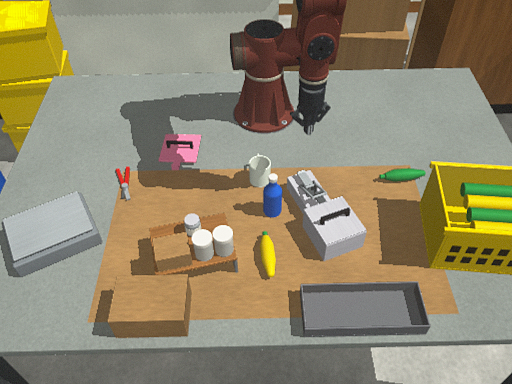

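View pics/diff29.png

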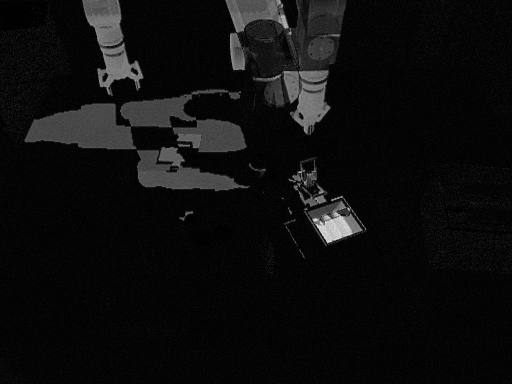

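View pics/w29.png

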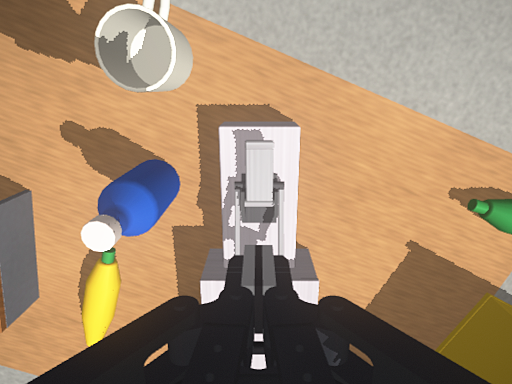

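```bash
python3 -c "
from plant import ctrl; print(ctrl.close_job())"
```

```text
the job is handed in; nothing more can be done
None
```

The metal case is closed and latched, and I handed the job in at about 26 s with the gripper clear of everything.

**What I did:**
- I drew the lid out by its tongue and let go of it flat on the bench. By measurement it lay about 33 mm clear of the shelf.
- I took it again by the handle and seated it on the case with the tongue towards the latch.
- I swung the loop over the hook with the lever raised, then slid the crossbar back against the hook's upright, under its lip.
- I pressed the lever down flat.

**Last checks:**
- The wrist view shows the crossbar on the lid's side of the upright, under the lip. The lid sits flush.
- The lever came down to its stop at about 75 mm, which is flat. In the pictures after I let go, its tip was within 2 pixels of the flat position.
- In the before-and-after scene pictures, the bystanders and the pink look-alike show no movement. The only differences are the lid, the latch, the arm and shadows.

**What went less cleanly:**
- The lever followed the loop round to its 2.1 rad stop while I swung it. Sliding the crossbar back under the lip then brought the lever down to about 1.1 rad, so it was still raised when the loop hooked.
- The last press read 53 N at the fingertips for a moment against the lever's stop, which is more than I meant. That was the fingertips and not the arm or gripper body, and it is well under the 120 N wrist limit.

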